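Open the stockroom drawer with its key and put the key back

ROBOT

A 6-joint arm with a two-finger parallel gripper is mounted at the origin on the work surface. World frame = base frame: x ahead of the robot, y to its left, z up, the work surface at z = 0. Lengths are in m, angles in rad, forces in N, time in s.
With the tool pointing down it reaches from about 0.3 to 0.775 m from the base axis. Payload 14.6 kg.
Tool frame: the origin (TCP) lies at the very end of the fingers, on their centre line; the grasp point (between the pads) lies 19 mm behind it; z points along the fingers, y is the line along which they close (so a half turn about z gives the same grasp; the last joint's range is limited). The gripper opens to 94 mm and grips with 3 to 60 N. Pads are 16 mm wide; open, the fingers measure 119 mm over their backs; the gripper's body (75 mm by 177 mm) begins 78 mm behind the grasp point.
Start: joints at [-1.215, 0.3, 1.521, -0, 1.321, -0.067], TCP at [0.226, -0.502, 0.205] pointing down, gripper open.
Joint ranges: [-3.03, 3.03], [-0.79, 2.21], [0.23, 2.52], [-1.04, 4.18], [0, 3.07], [-2.55, 2.55]. Speed limits (rad/s): [2.22, 2.22, 2.57, 3.14, 3.14, 3.14].

INTERFACE

Orientations are given as a unit quaternion [w, x, y, z].
In Python, from bench import readout, read_camera, camera_model, finish_job gives the robot as it stands.
- The arm moves only by the tool step_arm, never from a script. Its argument "series" is a list of rows, each a list of 7 numbers: the shift along the tool's x, y, z each as a share of 0.75 m, from -1 to 1, then the turn, a rotation vector about the tool's x, y, z each as a share of pi/4 rad, from -1 to 1, then the opening, from -1 (shut) to 1 (fully open). A call has 1 to 5 rows; each row shifts and turns the commanded pose from where the row before left it, along the tool's axes as they then stand; what a row does not reach is not made up. A row lasts 1/12 s, in which the tool goes at most 41.7 mm and 7.16 degrees, less where a joint would pass 70% of its speed; a pose out of reach is approached as far as the arm can. A call with a number of a shift or a turn outside -1 to 1 is refused whole. A call with a gripper value outside its range is refused whole. The fingers move at their own pace and stop on an object; "newtons" is the grip in N (left out, the last holds). Time passes only in rows, so rows that do not move let the fingers close. It gives the time, the measured TCP pose, the force, the opening and the grip force at its end, in the units of the state.
- readout.state(): the state, without advancing time (a new reading comes with each control period).
- read_camera(name): name is "scene" or "top" or "wrist"; returns the picture (420x560x3 uint8, blue, green, red); there is no depth.
- camera_model(name): a dict with "camera_matrix" (3x3 intrinsics, pixels), "T" (4x4, takes a point from camera to world coordinates). Camera axes: x right, y down, z forward; pixel columns grow to the right and rows downward; lengths in m; the calibration is good to about 2 mm. A picture is of the moment at which its call begins: read the wrist's pose just before it. camera_model takes no time and is no camera call; for the wrist camera it gives the pose at the moment of the call.
- finish_job(): hands the job in; it is judged then, once.
The state is a dict: "time": time; "joint_positions": joint angles; "qvel": joint speeds; "joint_efforts": joint torques, N m; "tcp_pos": TCP position; "tcp_rot": TCP orientation; "ft_force": force on the tool from outside, world axes, zero at the start; "ft_torque": the same for the moment, N m; "gripper_width": finger opening in m; "grasp_force": force on a finger pad.
Only numpy, scipy, OpenCV 4.12 (cv2) and the standard library are available. Lean on these libraries where they do the work, as an engineer would, in place of code of your own. Each camera call takes 0.05 s, during which the arm holds its last target. There are 200 camera calls.

TASK

Take the key with the flat plate bow out of the key stand, push it fully into the lock on top of the grey parts cabinet and turn it clockwise to its stop, so that the drawer springs open. Turn the key back home, draw it out and stand it back, fully down, in the socket it came from. Leave the drawer open, and leave the other two keys and the other loose things where they are.

Things in the scene. Friction and masses are not known exactly. Their poses are not given: they have to be found in the camera images.
- cabinet: Fixed grey sheet-metal parts cabinet, 200 (x) x 160 (y) x 94 mm high; origin: centre of its underside; drawer front faces -x, z up. On its top lies a bare steel lock plate, 66 x 68 mm, 6 mm thick, with the keyhole. The key goes in straight down; once turned, its bit is caught under the plate and comes up again only near home.
- lock_mid (a point): Middle of the cabinet's top at the height of the lock plate's upper face (100 mm above the table). Cabinet axes. NOT exactly the lock: the plate was bolted on by eye, so the lock's axis is anywhere from -6 to +6 mm from here along y (x is exact); no reading tells, look or feel for it. The plate holds still under ordinary forces.
- lock_plug (a joint): Turn of the lock plug, rad: 0 home, grows clockwise seen from above, firm stop at 1.3. Stays where left (friction about 0.05 N m). The bit has about 0.1 rad of play in it either way, so the key must turn a little past 1.3, and a little past home coming back, to bring the plug to its ends. Keyhole at home: a rectangular slot 12 mm wide (y), from 6 mm to -x to 18.5 mm to +x of the axis.
- drawer (a joint): Travel of the sprung drawer, m: 0 shut, 0.03 sprung out towards the cabinet's -x. The bolt lets it go when the plug passes about 1.15 rad; it stays out when the key is turned back.
- key: The key to use: loose bare steel, 118 mm long, 0.09 to 0.17 kg, upright in the stand. Origin: on the shaft axis at the lower tip; z up along the shaft to the bow, x to the side where the bit sticks out. Shaft 9 mm thick; bit at the tip 16 mm high, 9 mm thick, reaching 17 mm from the axis. Collar 28 mm in diameter, underside 55 mm above the tip: it stops on the lock plate (fully in) or on the stand.
- key_bow (a point): Centre of the key's flat plate bow, 98 mm above the tip on the shaft axis: the place to grip. The plate is 44 mm wide (along the key's x), 9 mm thick (y) and 40 mm high. The other two keys have a T-bar and a round knob instead.
- stand: Fixed grey key stand, 200 (x) x 60 (y) x 66 mm high, origin: centre of its underside. Three sockets in a row, key axes at x = -65, 0, 65 mm, y = 0: slots 15 mm wide (y), from 7.5 mm to -x to 20.5 mm to +x of the key axis, 63 mm deep. A stored key's x axis is along the stand's x, its tip 11 mm above the underside. Which key is where changes.
- tbar_key: Another steel key in the stand, T-bar handle 64 mm long; origin at its lower tip. Leave it there.
- knob_key: Another steel key in the stand, round knob 34 mm in diameter; origin at its lower tip. Leave it there.
- bush_a: Bystander: brass bushing 32 mm in diameter, 36 mm high, standing on the cabinet's top near a far corner. Origin under its centre.
- bush_b: Bystander: brass bushing 36 mm in diameter, 40 mm high, on the table between cabinet and stand.
- bush_c: Bystander: another such bushing, farther out.
- tape_roll: Bystander: clear tape roll 84 mm in diameter, 24 mm high, lying on the table.
- stapler: Bystander: stapler 130 mm long, 41 mm high, on the table.
- oil_jar: Bystander: small jar, 52 mm in diameter, 85 mm high, on the table.
There are look-alikes about, which are no part of the job. Leave any brown or red look-alike of the key alone.

How it is judged:
By the outcome, as a careful person would: the job done as asked, in the order asked, and still so for the second after the job is handed in, with the robot touching nothing.
It also fails if it takes over 72 s, if anything falls off the work surface, if the arm or the gripper's body presses on something with over 40 N, if the wrist force passes 120 N, or if a joint passes its speed limit or range.

## Working session

There is one attempt and no reset: what is moved stays moved. The work goes in short steps, Python scripts to look and compute and a tool call to move; the robot and the scene stay as the last step left them, time stands still between calls to the robot, and variables do not carry over. Pictures are saved under pics/ and viewed, at most 10 in all, crops included, and the job is handed in when it is done.

Besides the shell and the picture viewer there is one more tool, called by a JSON object that holds its "fn" and its "kwargs", one argument or row to a line. step_arm: Moves the arm, as the interface text tells. Shift numbers are shares of 0.75 m and turn numbers shares of pi/4 rad, none past 1 either way. Its arguments: {"type":"object","properties":{"series":{"type":"array"},"newtons":{"type":"number"}},"required":["series"]}

```bash
ls; mkdir -p pics
cat > h.py <<'E'
import numpy as np, cv2
from bench import readout, read_camera, camera_model, finish_job
from scipy.spatial.transform import Rotation as R
def rot(q): return R.from_quat([q[1],q[2],q[3],q[0]])
def ray(name,u,v,z,m=None):
    m=m or camera_model(name); K=np.array(m["camera_matrix"]);T=np.array(m["T"])
    d=T[:3,:3]@np.linalg.solve(K,[u,v,1]); o=T[:3,3]
    return o+d*(z-o[2])/d[2]
def proj(name,P,m=None):
    m=m or camera_model(name); K=np.array(m["camera_matrix"]);T=np.array(m["T"])
    p=K@(T[:3,:3].T@(np.array(P)-T[:3,3])); return p[:2]/p[2]
E
python3 - <<'E'
from h import *
s=readout.state(); print(s)
for n in ("scene","top"):
    cv2.imwrite(f"pics/{n}0.png",read_camera(n)); m=camera_model(n); print(n,np.round(m["camera_matrix"],1).tolist(),np.round(m["T"],3).tolist())
E
```

```text
pics
{'time': 0.0, 'joint_positions': array([-1.21460437e+00,  3.00482775e-01,  1.52160077e+00, -3.70642346e-05,
        1.32073537e+00, -6.66398681e-02]), 'qvel': array([ 1.06207525e-03, -9.10692554e-04, -3.33059839e-05,  1.30846319e-04,
       -1.45223082e-03, -5.46587679e-04]), 'joint_efforts': array([-3.07143000e-04, -5.31807518e+01, -3.52734876e+01,  7.08905468e-02,
        2.45118613e-02, -8.67031895e-05]), 'tcp_pos': array([ 0.22555943, -0.50131128,  0.20487161]), 'tcp_rot': array([-6.04125045e-04,  9.77733625e-01,  2.09848950e-01, -1.06221786e-04]), 'ft_force': array([-0.26423139, -0.85441337,  0.09705574]), 'ft_torque': array([0.01299032, 0.0428427 , 0.01384432]), 'grasp_force': 0.0, 'gripper_width': 0.09400732720817587}
scene [[415.7, 0.0, 285.6], [0.0, 415.7, 209.2], [0.0, 0.0, 1.0]] [[-0.711, 0.394, -0.583, 1.188], [0.703, 0.424, -0.571, 0.561], [0.022, -0.815, -0.579, 0.739], [0.0, 0.0, 0.0, 1.0]]
top [[403.6, 0.0, 278.5], [0.0, 403.6, 211.1], [0.0, 0.0, 1.0]] [[0.024, -0.986, 0.162, 0.36], [-1.0, -0.027, -0.012, -0.056], [0.017, -0.162, -0.987, 1.312], [0.0, 0.0, 0.0, 1.0]]
```

View pics/scene0.png

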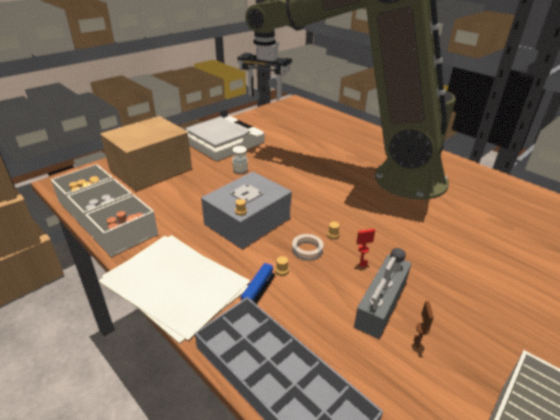

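View pics/top0.png

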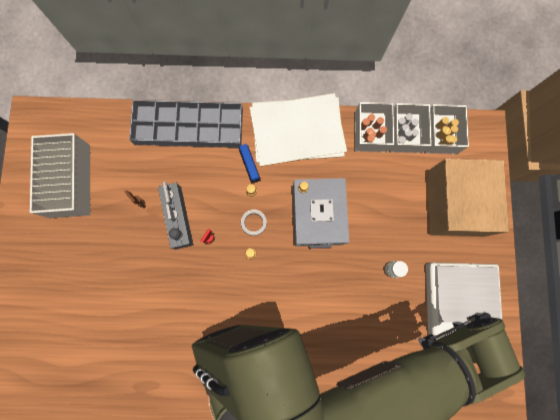

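The scene picture shows the cabinet at (247,208), the stand at (385,290), a red key at (365,243) and a brown key at (425,320). In the top picture the cabinet is at (321,211), the stand at (174,215), the red key at (207,237) and the brown key at (135,198). The candidates for the key are the three keys in the stand (top about (167,188), (170,205) and (175,233), which is the knob), plus the red and brown look-alikes, which I rule out. Next I'll crop in close.

Run:
```python
import cv2, numpy as np
a=cv2.imread("pics/scene0.png")[235:345,340:450]; b=cv2.imread("pics/top0.png")
r=lambda x,s:cv2.resize(x,s,interpolation=cv2.INTER_CUBIC)
c=np.hstack([r(a,(400,400)), r(b[170:260,145:205],(267,400))])
d=r(b[170:255,285:360],(353,400))
cv2.imwrite("pics/c1.png",c)
cv2.imwrite("pics/c2.png",r(b[170:255,285:360],(525,595)))
```

```text
(no output)
```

View pics/c1.png

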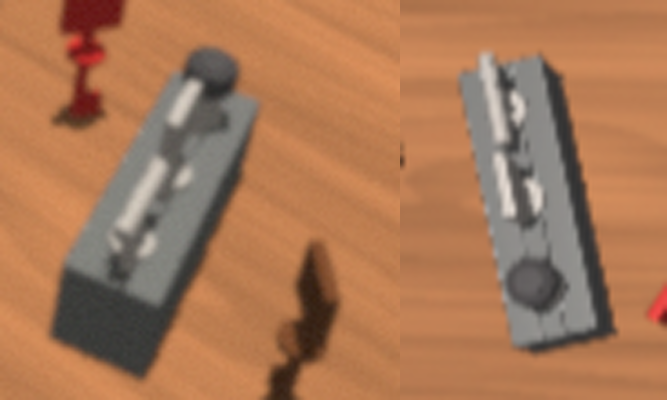

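View pics/c2.png

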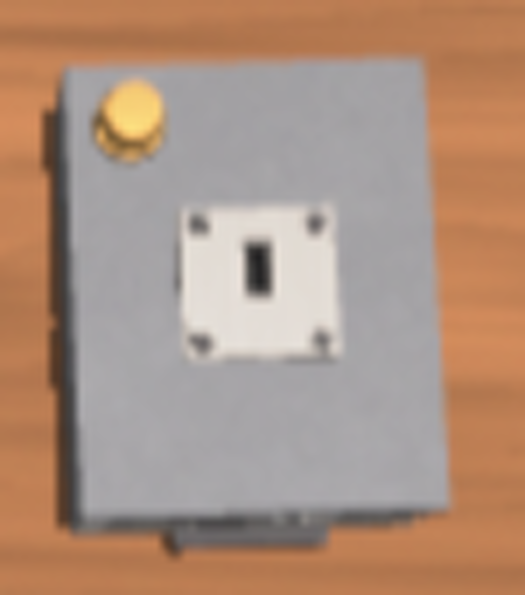

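The left crop shows the stand with two bar handles and a knob. In the top view the longer bar, at crop (492,100), is the T-bar. The shorter bar, at crop (505,188), is the plate bow in the middle socket. The right crop shows the lock plate, with the slot centred at crop (259,269) and its long axis away from the robot. I'll work out the poses, then take a wrist look.

Run:
```python
from h import *
S=[(145+(x-400)/4.444,170+y/4.444) for x,y in [(462,75),(545,57),(610,330),(515,345)]]
C=[(285+x/7-.0,170+y/7) for x,y in [(65,68),(424,60),(450,508),(75,520)]]
for n,P,z in(("stand",S,.066),("cab",C,.094)):
    Q=np.array([ray("top",u,v,z) for u,v in P]); print(n,Q.round(3)[:,:2].tolist(),Q.mean(0).round(4))
    e=(Q[0]+Q[1]-Q[2]-Q[3])/2; print(np.linalg.norm(e),np.degrees(np.arctan2(e[1],e[0])))
    e=(Q[0]+Q[3]-Q[2]-Q[1])/2; print(np.linalg.norm(e),np.degrees(np.arctan2(e[1],e[0]))-90)
for u,v in[(259,240),(259,298),(259,269)]: print("slot",ray("top",285+u/7,170+v/7,.1))
s=readout.state(); T=np.eye(4);T[:3,:3]=rot(s["tcp_rot"]).as_matrix();T[:3,3]=s["tcp_pos"]
m=camera_model("wrist");print((np.linalg.inv(T)@np.array(m["T"])).round(3),np.round(m["camera_matrix"],1).tolist())
print(T.round(3))
```

```text
stand [[0.632, 0.306], [0.647, 0.248], [0.455, 0.191], [0.443, 0.256]] [0.544  0.2503 0.066 ]
0.19819866276764955 15.73084349745599
0.06260265091962086 12.318691212263303
cab [[0.66, -0.118], [0.669, -0.277], [0.47, -0.288], [0.46, -0.126]] [ 0.5647 -0.202   0.094 ]
0.1995576876509583 2.6819490540170756
0.16099290281060447 3.1243683003075233
slot [ 0.58417597 -0.20348092  0.1       ]
slot [ 0.55852587 -0.20365754  0.1       ]
slot [ 0.57132923 -0.20356938  0.1       ]
[[-0.    -0.966 -0.259  0.075]
 [ 1.    -0.     0.    -0.   ]
 [-0.    -0.259  0.966 -0.181]
 [ 0.     0.     0.     1.   ]] [[290.7, 0.0, 277.6], [0.0, 290.7, 204.1], [0.0, 0.0, 1.0]]
[[ 0.912  0.41  -0.     0.226]
 [ 0.41  -0.912  0.001 -0.501]
 [ 0.    -0.001 -1.     0.205]
 [ 0.     0.     0.     1.   ]]
```

```bash
cat >> h.py <<'E'
def plan(xyz,a,n,start=None):
    """n equal rows to xyz (m), tool yaw a (deg), pointing down; shift axes follow the turn"""
    s=start or readout.state(); p=np.array(s["tcp_pos"]); r=rot(s["tcp_rot"])
    t=np.radians(a); G=R.from_matrix(np.array([[np.cos(t),np.sin(t),0],[np.sin(t),-np.cos(t),0],[0,0,-1]]))
    w=(r.inv()*G).as_rotvec()/n; d=(np.array(xyz)-p)/n
    print("a now",round(np.degrees(np.arctan2(*r.as_matrix()[[1,0],[0,0]])),2),"p",p.round(4),"t",round(float(s["time"]),2))
    for i in range(n):
        print([round(float(v),4) for v in [*(r.inv().apply(d)/.75),*(w/(np.pi/4))]]); r=r*R.from_rotvec(w)
def tcpyaw():
    x=rot(readout.state()["tcp_rot"]).as_matrix()[:,0]; return np.degrees(np.arctan2(x[1],x[0]))
E
python3 -c "
from h import *
plan([.565,-.203,.22],3,15)"
```

```text
a now 24.22 p [ 0.2256 -0.5013  0.2049] t 0.1
[0.0384, -0.0118, -0.0013, -0.0001, 0.0, 0.0314]
[0.0381, -0.0128, -0.0013, -0.0001, 0.0, 0.0314]
[0.0378, -0.0137, -0.0013, -0.0001, 0.0, 0.0314]
[0.0374, -0.0146, -0.0013, -0.0001, 0.0, 0.0314]
[0.037, -0.0155, -0.0013, -0.0001, 0.0, 0.0314]
[0.0366, -0.0164, -0.0013, -0.0001, 0.0, 0.0314]
[0.0362, -0.0173, -0.0013, -0.0001, 0.0, 0.0314]
[0.0358, -0.0182, -0.0013, -0.0001, 0.0, 0.0314]
[0.0353, -0.0191, -0.0013, -0.0001, 0.0, 0.0314]
[0.0348, -0.02, -0.0013, -0.0001, 0.0, 0.0314]
[0.0343, -0.0208, -0.0013, -0.0001, 0.0, 0.0314]
[0.0338, -0.0217, -0.0013, -0.0001, 0.0, 0.0314]
[0.0333, -0.0225, -0.0013, -0.0001, 0.0, 0.0314]
[0.0327, -0.0233, -0.0013, -0.0001, 0.0, 0.0314]
[0.0321, -0.0241, -0.0013, -0.0001, 0.0, 0.0314]
```

{"fn": "step_arm", "kwargs": {
  "series": [
    [0.038,-0.013,-0.0013,0,0,0.0314,1],
    [0.038,-0.013,-0.0013,0,0,0.0314,1],
    [0.038,-0.014,-0.0013,0,0,0.0314,1],
    [0.037,-0.015,-0.0013,0,0,0.0314,1],
    [0.037,-0.0155,-0.0013,0,0,0.0314,1]
  ]
}}

```text
time: 0.52
tcp_pos: [0.3384, -0.3996, 0.2101]
tcp_rot: [-0.0, 0.989, 0.148, -0.0]
ft_force: [1.0, -0.2, -0.4]
gripper_width: 0.0941
grasp_force: 0.0
```

{"fn": "step_arm", "kwargs": {
  "series": [
    [0.0365,-0.0165,-0.0013,0,0,0.0314,1],
    [0.036,-0.017,-0.0013,0,0,0.0314,1],
    [0.036,-0.018,-0.0013,0,0,0.0314,1],
    [0.035,-0.019,-0.0013,0,0,0.0314,1],
    [0.035,-0.02,-0.0013,0,0,0.0314,1]
  ]
}}

```text
time: 0.93
tcp_pos: [0.4515, -0.3007, 0.215]
tcp_rot: [-0.0, 0.996, 0.087, -0.0]
ft_force: [0.2, -0.2, 0.5]
gripper_width: 0.0941
grasp_force: 0.0
```

{"fn": "step_arm", "kwargs": {
  "series": [
    [0.0343,-0.021,-0.0013,0,0,0.0314,1],
    [0.0338,-0.0217,-0.0013,0,0,0.0314,1],
    [0.0333,-0.0225,-0.0013,0,0,0.0314,1],
    [0.0327,-0.0233,-0.0013,0,0,0.0314,1],
    [0.032,-0.0241,-0.0013,0,0,0.0314,1]
  ]
}}

```text
time: 1.35
tcp_pos: [0.5645, -0.201, 0.2198]
tcp_rot: [-0.0, 1.0, 0.026, -0.0]
ft_force: [-0.3, -0.2, -0.6]
gripper_width: 0.0942
grasp_force: 0.0
```

{"fn": "step_arm", "kwargs": {
  "series": [
    [0,0,0,0,0,0,1],
    [0,0,0,0,0,0,1]
  ]
}}

```text
time: 1.52
tcp_pos: [0.5641, -0.2013, 0.2194]
tcp_rot: [-0.0, 1.0, 0.028, -0.001]
ft_force: [-1.2, -0.4, 0.3]
gripper_width: 0.094
grasp_force: 0.0
```

Run:
```python
from h import *
import pickle
m=camera_model("wrist"); im=read_camera("wrist"); cv2.imwrite("pics/w1.png",im); pickle.dump(m,open("w1.pkl","wb"))
print(tcpyaw(),readout.state()["tcp_pos"])
plan([.544,.25,.26],15,14)
```

```text
3.0933303614972014 [ 0.56343389 -0.20213261  0.21950028]
a now 3.09 p [ 0.5634 -0.2021  0.2195] t 1.57
[0.0005, -0.0431, -0.0038, -0.0, 0.0001, -0.0189]
[0.0011, -0.0431, -0.0038, -0.0, 0.0001, -0.0189]
[0.0018, -0.0431, -0.0038, -0.0, 0.0001, -0.0189]
[0.0024, -0.043, -0.0038, -0.0, 0.0001, -0.0189]
[0.003, -0.043, -0.0038, -0.0, 0.0001, -0.0189]
[0.0037, -0.0429, -0.0038, -0.0, 0.0001, -0.0189]
[0.0043, -0.0429, -0.0039, -0.0, 0.0001, -0.0189]
[0.0049, -0.0428, -0.0039, -0.0, 0.0001, -0.0189]
[0.0056, -0.0427, -0.0039, -0.0, 0.0001, -0.0189]
[0.0062, -0.0427, -0.0039, -0.0, 0.0001, -0.0189]
[0.0068, -0.0426, -0.0039, -0.0, 0.0001, -0.0189]
[0.0075, -0.0424, -0.0039, -0.0, 0.0001, -0.0189]
[0.0081, -0.0423, -0.0039, -0.0, 0.0001, -0.0189]
[0.0087, -0.0422, -0.0039, -0.0, 0.0001, -0.0189]
```

View pics/w1.png

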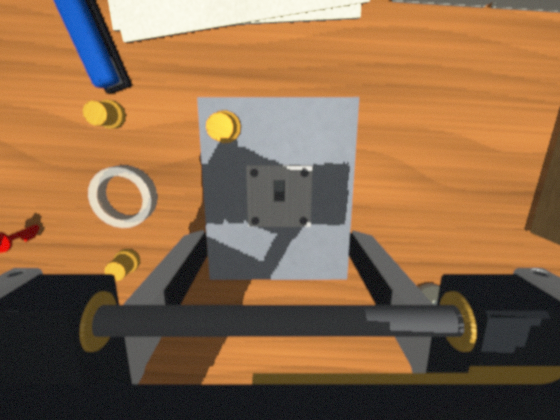

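The wrist view shows the cabinet top with corners at about (198,97), (358,97), (352,279) and (207,279). The lock plate spans (246–312, 165–228) and the slot is at about (279,190). Next I'll move to the stand, measuring the slot by code on the way.

{"fn": "step_arm", "kwargs": {
  "series": [
    [0.0005,-0.043,-0.004,0,0,-0.019,1],
    [0.001,-0.043,-0.004,0,0,-0.019,1],
    [0.002,-0.043,-0.004,0,0,-0.019,1],
    [0.0025,-0.043,-0.004,0,0,-0.019,1],
    [0.003,-0.043,-0.004,0,0,-0.019,1]
  ]
}}

```text
time: 1.98
tcp_pos: [0.5562, -0.0408, 0.2353]
tcp_rot: [0.0, 0.998, 0.063, -0.0]
ft_force: [0.1, 1.3, -0.3]
gripper_width: 0.0938
grasp_force: 0.0
```

{"fn": "step_arm", "kwargs": {
  "series": [
    [0.0037,-0.043,-0.004,0,0,-0.019,1],
    [0.0043,-0.043,-0.004,0,0,-0.019,1],
    [0.005,-0.043,-0.004,0,0,-0.019,1],
    [0.0056,-0.043,-0.004,0,0,-0.019,1],
    [0.0062,-0.043,-0.004,0,0,-0.019,1]
  ]
}}

```text
time: 2.4
tcp_pos: [0.5496, 0.1215, 0.2503]
tcp_rot: [0.0, 0.995, 0.101, 0.0]
ft_force: [0.5, 0.1, 0.2]
gripper_width: 0.0938
grasp_force: 0.0
```

{"fn": "step_arm", "kwargs": {
  "series": [
    [0.0068,-0.0425,-0.004,0,0,-0.019,1],
    [0.0075,-0.0425,-0.004,0,0,-0.019,1],
    [0.0081,-0.0425,-0.004,0,0,-0.019,1],
    [0.0087,-0.042,-0.004,0,0,-0.019,1],
    [0,0,0,0,0,0,1]
  ]
}}

```text
time: 2.82
tcp_pos: [0.5439, 0.2536, 0.2623]
tcp_rot: [-0.0, 0.991, 0.132, 0.0]
ft_force: [0.2, -0.3, -0.2]
gripper_width: 0.0939
grasp_force: 0.0
```

Run:
```python
from h import *
import pickle
m=camera_model("wrist"); im=read_camera("wrist"); cv2.imwrite("pics/w2.png",im); pickle.dump(m,open("w2.pkl","wb"))
s=readout.state();print(tcpyaw(),s["tcp_pos"],s["time"])
m1=pickle.load(open("w1.pkl","rb")); g=cv2.cvtColor(cv2.imread("pics/w1.png"),6)
c=g[172:215,262:298]; print(g[168:212:3,264:296:2])
_,l,st,ce=cv2.connectedComponentsWithStats((c<45).astype(np.uint8)); print(st[1:],ce[1:]+[262,172])
q=np.array([ray("wrist",u,v,.094,m1)[:2] for u,v in[(198,97),(358,97),(352,279),(207,279)]]);print(q.round(4).tolist())
b=im[90:330,130:450]; cv2.imwrite("pics/w2c.png",cv2.resize(b,(800,600),interpolation=cv2.INTER_CUBIC))
```

```text
15.1287210870693 [0.54418633 0.25138727 0.2619682 ] 2.8667
[[ 98 100 102  99  98  97  99 102  99  99 102 134 191 212 222 221]
 [ 98  98 100 101  98  98  98  99  99 100  99  99 100  99 104 106]
 [100  97 100 101  96  99  97  98  98  97  98 101 100  98  99  96]
 [ 97 100 101 100  98  98  97  97  96  96 100 101  99  95  97  97]
 [ 98  98 101 100  95  78  80  74  77  76  80  98 100  96  96  95]
 [ 97  98  98  98  93  68  67  65  63  61  71  98  98  95  99  99]
 [ 94  98  97 100  91  71  63  61  69  63  69 100 101  96  97  98]
 [ 99  95 100  97  93  67  61  63  63  60  66  98  98  95  97  95]
 [ 99 102  98 100  93  60  42  44  46  44  60  97  97  94  97  97]
 [ 98 100  98  97  93  59  37  39  38  41  64  96  99  98  96  98]
 [ 97  95  99  98  93  56  43  42  45  49  65  96  97  95  96 100]
 [ 95  96 100  96  91  75  73  74  72  75  81  99  97  96  98  96]
 [ 98  96  96  97  98  96  97  98  97  99  97  98  98  97  95  96]
 [ 98  96  97  99  97  96  95  98  96  97  95  97  95  98  99 100]
 [ 96  95  99  99  97  97  96  97  99  96  97  98  95  97  96  98]]
[[13 20  9  8 50]] [[279.06 195.44]]
[[0.6623, -0.1164], [0.671, -0.2752], [0.4704, -0.2937], [0.4611, -0.1237]]
```

View pics/w2c.png

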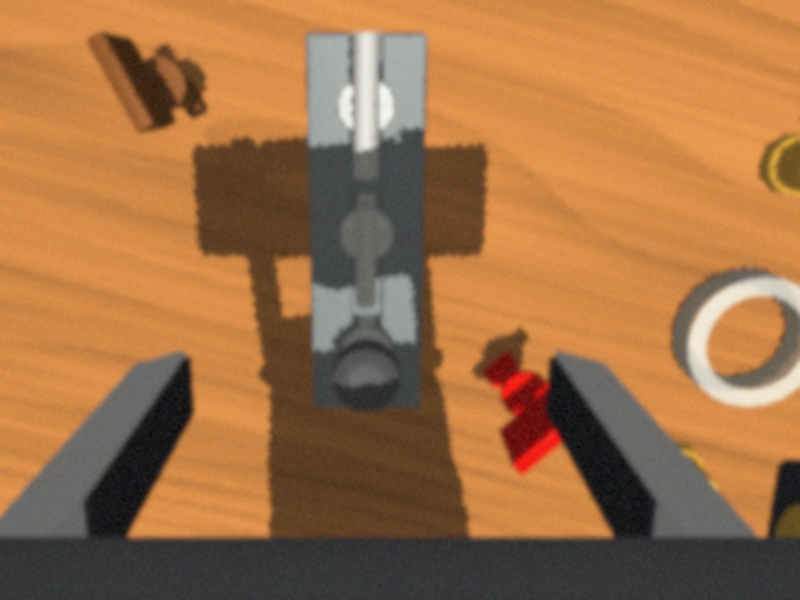

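The crop shows the stand centred under the fingers: T-bar (366,32–180), plate key (bow about 205–310, collar at (366,233)) and knob (366,370). I still need to know which way the bits point, so I'll enlarge with more contrast.

Run:
```python
import cv2,numpy as np
im=cv2.imread("pics/w2.png")[100:256,250:302]; 
g=cv2.createCLAHE(4,(3,2)).apply(cv2.cvtColor(im,6)); 
a=cv2.resize(g,(200,600),interpolation=cv2.INTER_CUBIC)
t=cv2.imread("pics/top0.png")[178:252,155:195]; t=cv2.resize(cv2.convertScaleAbs(cv2.cvtColor(t,6),alpha=1.6),(324,600),interpolation=cv2.INTER_CUBIC)
b=cv2.resize(cv2.convertScaleAbs(cv2.cvtColor(im,6),alpha=2.5),(200,600),interpolation=cv2.INTER_CUBIC)
cv2.imwrite("pics/w2d.png",np.hstack([a,b,t]))
```

```text
(no output)
```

View pics/w2d.png

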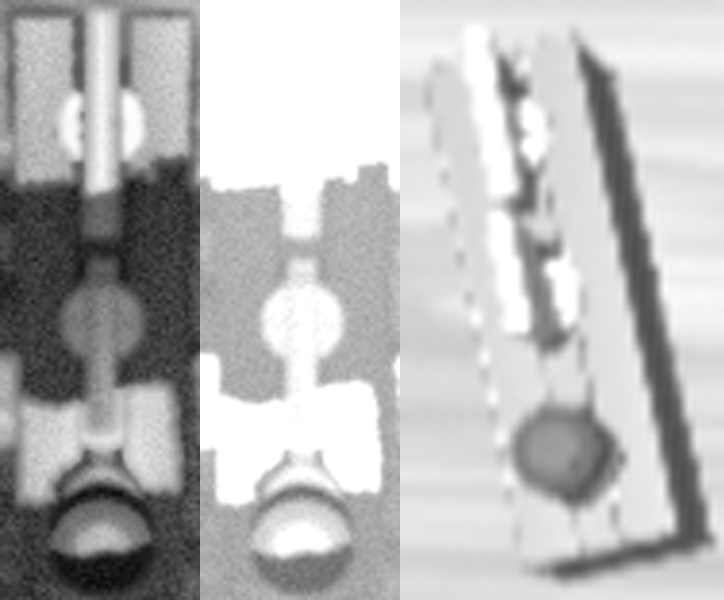

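This view shows the plate bow at rows 167–212 and its collar at about (276.3,183). There are dark bands beside the T-bar's far end. I'll print pixel values to settle which way the slots point.

Run:
```python
import cv2,numpy as np
g=cv2.cvtColor(cv2.imread("pics/w2.png"),6).astype(int)
for r in range(100,256,2): print(r,' '.join('%3d'%v for v in g[r,253:300]))
```

```text
100 149 148 150 149 147 149 154 153 153 155 157 161 160 161 162 165 164 163 163 166 164 164 164 162 164 163 163 163 164 163 164 165 161 165 164 166 165 166 166 167 166 164 165 164 165 167 164
102 141 139 138 139 139 137 137 136 137 141 140 143 140 142 143 147 149 156 161 166 175 182 189 193 191 186 179 172 165 159 156 152 152 153 148 152 148 153 150 149 150 149 154 152 154 155 156
104 141 149 152 149 154 149 153 151 153 154 153 154 156 154 155 154 142 131 144 169 190 209 223 228 224 216 199 181 159 150 143 155 155 159 155 155 158 158 153 155 151 150 158 157 157 156 154
106 152 162 167 169 169 172 169 169 175 172 169 171 173 173 172 162 136 123 140 164 192 213 228 231 227 219 205 180 159 148 151 164 172 174 173 172 172 173 173 170 173 171 171 175 173 170 161
108 152 163 168 168 169 169 170 171 173 175 171 174 175 174 173 166 146 127 139 168 193 215 226 233 227 220 205 182 156 145 153 164 174 175 174 172 173 174 172 175 173 173 173 173 173 170 162
110 145 157 166 170 168 171 170 171 171 172 171 171 173 173 172 163 132 114 133 166 190 216 226 233 228 220 203 183 158 144 150 162 172 173 
[... 13175 characters left out ...]
  48  49  52  49  51  49  45  46  48  48  47  48  43  47  47  45  45  46  52  61  61  66  66  68  64  66  65  69  67  70  70
250  70  70  68  62  63  61  64  70  66  64  65  67  61  57  52  47  47  45  53  50  45  47  48  45  46  46  45  45  46  48  48  46  51  55  62  62  66  66  65  66  67  69  68  66  68  71  72
252  67  68  66  65  66  66  72  71  69  71  71  66  68  67  63  60  58  54  48  47  48  53  43  47  45  47  48  49  46  50  55  59  63  62  65  66  65  68  70  63  66  69  70  65  69  72  76
254  68  65  67  64  64  62  69  68  63  70  70  73  71  68  70  71  71  65  62  61  59  58  59  55  59  57  62  62  60  63  66  67  70  67  70  66  68  65  66  63  63  65  67  67  73  74  73
```

The numbers settle it. There are dark slot pixels at rows 116–120 beside the T-bar and at rows 216–221 above the knob key. So the slots extend up in the image, and stand +x points away from the robot at yaw of about 15°. The key is in the middle socket.

Run:
```python
from h import *
import pickle
m=pickle.load(open("w2.pkl","rb")); m1=pickle.load(open("w1.pkl","rb"))
f=lambda u,v,z:ray("wrist",u,v,z,m).round(4)[:2]
print("Tcollar",f(276.1,132.3,.072),"Pcollar",f(276.2,183.5,.072))
print("Tbar ends", f(276.2,103,.129),f(276.1,150,.129)); print("plate top ends",f(276.5,167,.129),f(276.5,212.5,.129))
# stand corner-ish: left/right edges at rows 110,225
for r,l,rr in((110,253.0,299.5),(225,254.9,296)): print(f(l,r,.066),f(rr,r,.066))
g=cv2.cvtColor(cv2.imread("pics/w2.png"),6).astype(int)
for r in (110,130): print(g[r,246:258],g[r,295:306])
print("slot ends w1",ray("wrist",278.9,179.2,.1,m1).round(4),ray("wrist",278.9,201.5,.1,m1).round(4))
g1=cv2.cvtColor(cv2.imread("pics/w1.png"),6).astype(int)
print(g1[175:206,279],g1[190,270:290])
# cabinet edges
for r in(105,150,160,235): print(r,g1[r,194:212],g1[r,345:362])
```

```text
Tcollar [0.6086 0.2734] Pcollar [0.5462 0.2565]
Tbar ends [0.6379 0.281 ] [0.592  0.2686]
plate top ends [0.5746 0.2635] [0.5249 0.25  ]
[0.6268 0.308 ] [0.6419 0.2525]
[0.4816 0.2693] [0.4964 0.2149]
[160 163 160 157 157 153 144 145 157 166 170 168] [172 170 172 170 159 149 149 154 158 156 158]
[158 158 160 158 159 152 145 145 158 166 169 165] [168 170 168 163 152 146 157 161 163 162 162]
slot ends w1 [ 0.5852 -0.2013  0.1   ] [ 0.5611 -0.2026  0.1   ]
[ 97 100  99  94  90  77  65  66  65  61  66  64  62  67  65  59  56  46
  39  41  38  38  45  40  42  57  72  85  95  96  96] [ 98  97  93  79  62  58  58  61  60  59  60  59  59  57  68  88  97 103
  98  94]
105 [160 159 165 168 173 174 174 172 173 175 173 175 175 175 176 173 171 172] [177 174 171 175 175 174 176 174 174 173 175 172 172 164 154 153 151]
150 [156 153 156 158 154 156 161 168 169 171 170 169 169 170 169 170 171 171] [178 176 181 180 181 181 178 177 177 172 164 153 142 144 142 144 144]
160 [140 141 140 140 132 103  94 123 155 168 171 169 170 155 127 100  80  77] [171 173 170 174 176 175 176 178 174 173 162 157 151 151 154 152 151]
235 [101 101 100 102  98  96  91  77  58  35  30  53 103 142 158 165 166 169] [168 167 167 152 117  70  38  35  57  74  91  99 102 101 103 100  99]
```

{"fn": "step_arm", "kwargs": {
  "series": [
    [0,0,0,0,0,-0.1333,1],
    [0,0,0,0,0,-0.1333,1],
    [0,0,0,0,0,-0.1333,1],
    [0,0,0,0,0,-0.1333,1],
    [0,0,0,0,0,-0.1333,1]
  ]
}}

```text
time: 3.28
tcp_pos: [0.5448, 0.2483, 0.262]
tcp_rot: [0.0, 0.923, 0.384, -0.0]
ft_force: [0.2, 0.6, -0.4]
gripper_width: 0.094
grasp_force: 0.0
```

{"fn": "step_arm", "kwargs": {
  "series": [
    [0,0,0,0,0,-0.1333,1],
    [0,0,0,0,0,-0.1333,1],
    [0,0,0,0,0,-0.1333,1],
    [0,0,0,0,0,-0.1333,1],
    [0,0,0,0,0,-0.1333,1]
  ]
}}

```text
time: 3.7
tcp_pos: [0.5448, 0.2482, 0.262]
tcp_rot: [0.0, 0.792, 0.61, -0.0]
ft_force: [0.3, -0.5, 0.5]
gripper_width: 0.0939
grasp_force: 0.0
```

{"fn": "step_arm", "kwargs": {
  "series": [
    [0,0,0,0,0,-0.1333,1],
    [0,0,0,0,0,-0.1333,1],
    [0,0,0,0,0,-0.1333,1],
    [0,0,0,0,0,-0.1333,1],
    [0,0,0,0,0,-0.1333,1]
  ]
}}

```text
time: 4.12
tcp_pos: [0.5449, 0.2482, 0.262]
tcp_rot: [0.0, 0.608, 0.794, -0.0]
ft_force: [-0.2, -0.2, 0.4]
gripper_width: 0.0943
grasp_force: 0.0
```

{"fn": "step_arm", "kwargs": {
  "series": [
    [0,0,0,0,0,-0.1333,1],
    [0,0,0,0,0,-0.1333,1],
    [0,0,0,0,0,-0.1333,1],
    [0,0,0,0,0,-0.1333,1],
    [0,0,0,0,0,-0.1333,1]
  ]
}}

```text
time: 4.53
tcp_pos: [0.5449, 0.2482, 0.262]
tcp_rot: [0.0, 0.382, 0.924, -0.0]
ft_force: [1.1, -0.6, -0.0]
gripper_width: 0.0941
grasp_force: 0.0
```

{"fn": "step_arm", "kwargs": {
  "series": [
    [0,0,0,0,0,-0.1333,1],
    [0,0,0,0,0,-0.1333,1],
    [0,0,0,0,0,-0.1333,1],
    [0,0,0,0,0,-0.1333,1],
    [0,0,0,0,0,-0.1333,1]
  ]
}}

```text
time: 4.95
tcp_pos: [0.5448, 0.2482, 0.262]
tcp_rot: [-0.0, 0.129, 0.992, -0.0]
ft_force: [-0.2, -0.3, 0.7]
gripper_width: 0.0942
grasp_force: 0.0
```

{"fn": "step_arm", "kwargs": {
  "series": [
    [0,0,0,0,0,-0.1333,1],
    [0,0,0,0,0,-0.1333,1],
    [0,0,0,0,0,-0.1333,1],
    [0,0,0,0,0,-0.1333,1],
    [0,0,0,0,0,-0.1333,1]
  ]
}}

```text
time: 5.37
tcp_pos: [0.5448, 0.2482, 0.262]
tcp_rot: [-0.0, -0.132, 0.991, -0.0]
ft_force: [-0.7, 0.2, 0.1]
gripper_width: 0.0943
grasp_force: 0.0
```

Run:
```python
from h import *
import pickle
m=camera_model("wrist"); im=read_camera("wrist"); cv2.imwrite("pics/w3.png",im); pickle.dump(m,open("w3.pkl","wb"))
print(readout.state()["joint_positions"].round(3))
plan([.546,.2565,.16],195.1,5)
for P in([.546,.2565,.129],[.546,.2565,.072],[.6086,.2734,.072]): print(proj("wrist",P,m))
cv2.imwrite("pics/w3c.png",cv2.resize(im[60:300,120:440],(800,600),interpolation=cv2.INTER_CUBIC))
```

```text
[ 0.367  0.377  1.289 -0.     1.476 -1.476]
a now -164.43 p [0.5449 0.2483 0.262 ] t 5.42
[-0.0009, 0.002, 0.0272, -0.0001, -0.0001, 0.0021]
[-0.0009, 0.002, 0.0272, -0.0001, -0.0001, 0.0021]
[-0.0009, 0.002, 0.0272, -0.0001, -0.0001, 0.0021]
[-0.0009, 0.002, 0.0272, -0.0001, -0.0001, 0.0021]
[-0.0009, 0.002, 0.0272, -0.0001, -0.0001, 0.0021]
[284.3031836  199.31536812]
[283.34425715 188.7680165 ]
[283.08848794 235.43737989]
```

View pics/w3c.png

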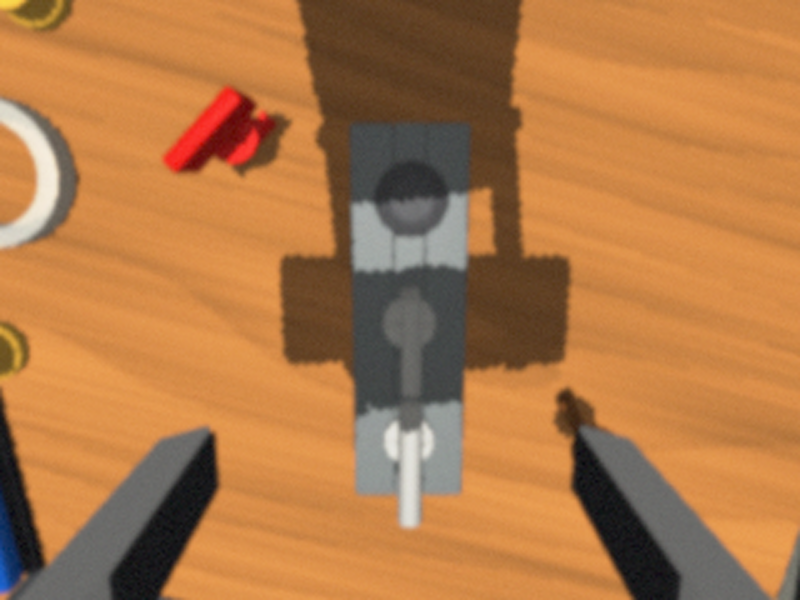

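The key's collar is at image (283.6,188.8) and I predicted (283.3,188.8), so the key position is confirmed from both sides. Now I'll descend and grip.

{"fn": "step_arm", "kwargs": {
  "series": [
    [-0.0009,0.002,0.0272,0,0,0.0018,1],
    [-0.0009,0.002,0.0272,0,0,0.0018,1],
    [-0.0009,0.002,0.0272,0,0,0.0018,1],
    [-0.0009,0.002,0.0272,0,0,0.0018,1],
    [-0.0009,0.002,0.0272,0,0,0.0018,1]
  ]
}}

```text
time: 5.83
tcp_pos: [0.5461, 0.2568, 0.1592]
tcp_rot: [-0.0, -0.124, 0.992, -0.0]
ft_force: [0.5, 0.4, -0.3]
gripper_width: 0.0939
grasp_force: 0.0
```

{"fn": "step_arm", "kwargs": {
  "series": [
    [0,0,0.0184,0,0,0,1],
    [0,0,0.0184,0,0,0,1],
    [0,0,0.0184,0,0,0,1],
    [0,0,0.0184,0,0,0,1],
    [0,0,0.0184,0,0,0,1]
  ]
}}

```text
time: 6.25
tcp_pos: [0.5461, 0.2568, 0.0905]
tcp_rot: [-0.0, -0.124, 0.992, -0.0]
ft_force: [0.2, 0.4, -0.2]
gripper_width: 0.094
grasp_force: 0.0
```

{"fn": "step_arm", "kwargs": {
  "series": [
    [0,0,0,0,0,0,-0.5],
    [0,0,0,0,0,0,-0.5],
    [0,0,0,0,0,0,-0.5],
    [0,0,0,0,0,0,-0.5],
    [0,0,0,0,0,0,-0.5]
  ],
  "newtons": 5
}}

```text
time: 6.67
tcp_pos: [0.5463, 0.2584, 0.092]
tcp_rot: [0.001, -0.126, 0.992, 0.0]
ft_force: [-0.1, -0.9, -0.2]
gripper_width: 0.0638
grasp_force: 0.0
```

Run:
```python
from h import *
s=readout.state(); print(s["ft_force"],s["ft_torque"],s["gripper_width"],s["grasp_force"])
plan([.546,.2565,.091],195.1,1)
```

```text
[-0.0905439  -0.91030347 -0.24317724] [ 0.07881522 -0.11126379  0.060223  ] 0.0637523561251636 0.0
a now -165.49 p [0.5463 0.2584 0.092 ] t 6.67
[0.001, -0.0023, 0.0013, 0.0002, 0.0017, -0.0131]
```

{"fn": "step_arm", "kwargs": {
  "series": [
    [0,0,0,0,0,0,-0.5],
    [0,0,0,0,0,0,-0.5],
    [0,0,0,0,0,0,-0.5],
    [0,0,0,0,0,0,-0.5],
    [0,0,0,0,0,0,-0.5]
  ]
}}

```text
time: 7.08
tcp_pos: [0.5459, 0.2585, 0.0911]
tcp_rot: [-0.0, -0.127, 0.992, -0.0]
ft_force: [0.4, -0.6, -0.9]
gripper_width: 0.0306
grasp_force: 0.0
```

{"fn": "step_arm", "kwargs": {
  "series": [
    [0,0,0,0,0,0,-0.5],
    [0,0,0,0,0,0,-0.5],
    [0,0,0,0,0,0,-0.5]
  ]
}}

```text
time: 7.33
tcp_pos: [0.5459, 0.2585, 0.0911]
tcp_rot: [0.0, -0.127, 0.992, -0.0]
ft_force: [0.5, 0.1, 0.9]
gripper_width: 0.0234
grasp_force: 0.0
```

Run:
```python
from h import *
import pickle
m=camera_model("wrist"); im=read_camera("wrist"); cv2.imwrite("pics/w4.png",im); pickle.dump(m,open("w4.pkl","wb"))
s=readout.state(); print(s["ft_force"],s["gripper_width"],s["grasp_force"])
plan([.546,.2565,.091],195.1,1)
print([proj("wrist",P,m).round(1) for P in([.546,.2565,.129],[.546,.2565,.072],[.6086,.2734,.072])])
cv2.imwrite("pics/w4c.png",cv2.resize(im[120:345,130:430],(800,600),interpolation=cv2.INTER_CUBIC))
g=cv2.cvtColor(im,6)
for r in range(130,330,10): print(r,g[r,230:330:3])
```

```text
[-0.74553562  0.34313409 -0.70197921] 0.02341580562156003 0.0
a now -165.45 p [0.5459 0.2585 0.091 ] t 7.38
[0.0005, -0.0026, 0.0001, -0.0, -0.0001, -0.0122]
[array([273.5, 268.8]), array([274.6, 232. ]), array([275.6, 309.3])]
130 [81 86 88 86 86 81 58 54 61 57 57 61 62 59 59 61 60 61 58 60 59 57 58 81
 90 89 90 86 89 86 90 89 87 90]
140 [81 86 88 91 70 58 53 58 59 61 60 65 60 61 64 62 61 66 64 62 59 55 58 58
 68 90 89 90 89 80 87 83 87 92]
150 [86 86 88 87 73 58 58 60 60 63 64 54 62 62 61 58 60 65 62 63 62 60 57 56
 70 91 91 85 85 87 88 89 87 86]
160 [ 94  86  85  88  88  82  57  57  59  55  56  60  59  61  62  62  58  56
  60  64  57  58  55  78  89  88  92  87  86 162 175 174 173 174]
170 [ 95  83  88  85  91  86  87  89  78  64  58  57  54  57  56  60  61  57
  58  70 156 186 197 198 187 197 193 194 174 170 175 174 176 174]
180 [161  91 186 196 191 194 197 197 198 198 190 156 195 197 194 197 195 195
 167 186 201 200 196 197 197 195 192 193 162  88  83  81  80  80]
190 [ 91  84 159 186 159 165 182 189 160 179 188 148 157 189 194 170 175 139
 108 105  98 117 148 167 178 120 153 17
[... 1117 characters left out ...]
29 127 130 128  92  25  34  69  82  84 106 124 126 124 118 110
  82  83  84  84  84  54  29  33 114 129 128 129 125  56  28  34]
290 [ 51  76 123 126 128 119  41  25  62 177 171 178 125 123 124 122 123 111
 102 172 182 182 185 164  40  30  67 127 127 127 125  50  46  38]
300 [ 99  98 123 130 129 118  46  27 138 177 164 203 173 122 124 122 119 115
 165 230 151 178 180 181  95  30  71 124 126 127 111  98 101  73]
310 [ 88  66  60  61  66  68  62  65  68  66  65  63  64  66  64  64  63  64
  65  64  62  62  64  62  64  63  61  67  62  65  65  66  97 107]
320 [ 72  67  67  64  68  65  67  67  70  66  68  68  69  66  69  69  68  64
  68  66  66  69  68  70  67  70  65  66  67  70  65  66  82 109]
```

{"fn": "step_arm", "kwargs": {
  "series": [
    [0.0005,-0.0026,0,0,0,-0.0122,-0.5],
    [0,0,0,0,0,0,-0.5],
    [0,0,0,0,0,0,-1],
    [0,0,0,0,0,0,-1],
    [0,0,0,0,0,0,-1]
  ],
  "newtons": 5
}}

```text
time: 7.8
tcp_pos: [0.546, 0.2565, 0.0911]
tcp_rot: [-0.0, -0.131, 0.991, -0.0]
ft_force: [0.1, -0.2, 0.2]
gripper_width: 0.009
grasp_force: 5.0
```

{"fn": "step_arm", "kwargs": {
  "series": [
    [0,0,0,0,0,0,-1],
    [0,0,0,0,0,0,-1]
  ],
  "newtons": 5
}}

```text
time: 7.97
tcp_pos: [0.546, 0.2565, 0.0911]
tcp_rot: [0.0, -0.131, 0.991, -0.0]
ft_force: [-0.3, -0.6, 0.5]
gripper_width: 0.009
grasp_force: 5.0
```

{"fn": "step_arm", "kwargs": {
  "series": [
    [0,0,0,0,0,0,-1],
    [0,0,0,0,0,0,-1],
    [0,0,0,0,0,0,-1],
    [0,0,0,0,0,0,-1]
  ],
  "newtons": 50
}}

```text
time: 8.3
tcp_pos: [0.546, 0.2565, 0.0911]
tcp_rot: [0.0, -0.131, 0.991, -0.0]
ft_force: [0.6, -0.9, 0.4]
gripper_width: 0.0085
grasp_force: 50.0
```

Run:
```python
from h import *
s=readout.state(); print(s["ft_force"],s["ft_torque"],s["gripper_width"],s["grasp_force"])
plan([.546,.2565,.19],195.1,6)
```

```text
[ 0.58791556 -0.92760228  0.4078951 ] [ 0.01223248 -0.14418956  0.0058639 ] 0.008497988609358811 49.9999836475763
a now -164.9 p [0.546  0.2565 0.0911] t 8.3
[0.0, 0.0, -0.022, -0.0, 0.0, -0.0]
[0.0, 0.0, -0.022, -0.0, 0.0, -0.0]
[0.0, 0.0, -0.022, -0.0, 0.0, -0.0]
[0.0, 0.0, -0.022, -0.0, 0.0, -0.0]
[0.0, 0.0, -0.022, -0.0, 0.0, -0.0]
[0.0, 0.0, -0.022, -0.0, 0.0, -0.0]
```

{"fn": "step_arm", "kwargs": {
  "series": [
    [0,0,-0.01,0,0,0,-1],
    [0,0,-0.02,0,0,0,-1],
    [0,0,-0.02,0,0,0,-1],
    [0,0,-0.025,0,0,0,-1],
    [0,0,-0.025,0,0,0,-1]
  ]
}}

```text
time: 8.72
tcp_pos: [0.5458, 0.2564, 0.1672]
tcp_rot: [-0.0, -0.131, 0.991, -0.0]
ft_force: [0.0, -0.4, -1.2]
gripper_width: 0.0086
grasp_force: 50.0
```

{"fn": "step_arm", "kwargs": {
  "series": [
    [0,0,-0.025,0,0,0,-1],
    [0,0,-0.025,0,0,0,-1],
    [0,0,-0.025,0,0,0,-1],
    [0,0,-0.025,0,0,0,-1],
    [0,0,0,0,0,0,-1]
  ]
}}

```text
time: 9.13
tcp_pos: [0.5469, 0.2569, 0.2453]
tcp_rot: [0.003, -0.131, 0.991, 0.001]
ft_force: [0.4, 0.5, 0.2]
gripper_width: 0.0088
grasp_force: 50.0
```

Run:
```python
from h import *
s=readout.state(); print(s["ft_force"],s["gripper_width"],s["grasp_force"])
plan([.5655,-.202,.235],182.9,15)
```

```text
[0.35428565 0.51773502 0.17195317] 0.008841462708820934 49.99955047562253
a now -164.9 p [0.5469 0.2569 0.2453] t 9.13
[0.009, -0.0398, 0.0008, 0.0001, 0.0005, 0.0181]
[0.0085, -0.0399, 0.0008, 0.0001, 0.0005, 0.0181]
[0.0079, -0.0401, 0.0008, 0.0001, 0.0005, 0.0181]
[0.0073, -0.0402, 0.0009, 0.0001, 0.0005, 0.0181]
[0.0068, -0.0403, 0.0009, 0.0001, 0.0005, 0.0181]
[0.0062, -0.0404, 0.0009, 0.0001, 0.0005, 0.0181]
[0.0056, -0.0404, 0.0009, 0.0001, 0.0005, 0.0181]
[0.005, -0.0405, 0.0009, 0.0001, 0.0005, 0.0181]
[0.0045, -0.0406, 0.0009, 0.0001, 0.0005, 0.0181]
[0.0039, -0.0406, 0.0009, 0.0001, 0.0005, 0.0181]
[0.0033, -0.0407, 0.0009, 0.0001, 0.0005, 0.0181]
[0.0027, -0.0407, 0.0009, 0.0001, 0.0005, 0.0181]
[0.0022, -0.0408, 0.0009, 0.0001, 0.0005, 0.0181]
[0.0016, -0.0408, 0.0009, 0.0001, 0.0005, 0.0181]
[0.001, -0.0408, 0.0009, 0.0001, 0.0005, 0.0181]
```

{"fn": "step_arm", "kwargs": {
  "series": [
    [0.009,-0.04,0.0008,0,0,0.0181,-1],
    [0.0085,-0.04,0.0008,0,0,0.0181,-1],
    [0.008,-0.04,0.0008,0,0,0.0181,-1],
    [0.0073,-0.04,0.0009,0,0,0.0181,-1],
    [0.0068,-0.0403,0.0009,0,0,0.0181,-1]
  ]
}}

```text
time: 9.55
tcp_pos: [0.5516, 0.1021, 0.2369]
tcp_rot: [-0.001, -0.096, 0.995, 0.0]
ft_force: [1.1, -0.4, -0.6]
gripper_width: 0.0087
grasp_force: 50.0
```

{"fn": "step_arm", "kwargs": {
  "series": [
    [0.0062,-0.0404,0.0009,0,0,0.0181,-1],
    [0.0056,-0.0404,0.0009,0,0,0.0181,-1],
    [0.005,-0.0405,0.0009,0,0,0.0181,-1],
    [0.0045,-0.0406,0.0009,0,0,0.0181,-1],
    [0.004,-0.0406,0.0009,0,0,0.0181,-1]
  ]
}}

```text
time: 9.97
tcp_pos: [0.5577, -0.0509, 0.2336]
tcp_rot: [-0.0, -0.06, 0.998, 0.0]
ft_force: [1.0, 0.3, -0.2]
gripper_width: 0.0085
grasp_force: 50.0
```

{"fn": "step_arm", "kwargs": {
  "series": [
    [0.0033,-0.0407,0.0009,0,0,0.0181,-1],
    [0.0027,-0.0407,0.0009,0,0,0.0181,-1],
    [0.0022,-0.0408,0.0009,0,0,0.0181,-1],
    [0.0016,-0.0408,0.0009,0,0,0.0181,-1],
    [0.001,-0.0408,0.0009,0,0,0.0181,-1]
  ]
}}

```text
time: 10.38
tcp_pos: [0.5639, -0.2039, 0.2301]
tcp_rot: [-0.0, -0.025, 1.0, 0.0]
ft_force: [0.1, -0.1, -1.0]
gripper_width: 0.0088
grasp_force: 50.0
```

{"fn": "step_arm", "kwargs": {
  "series": [
    [0,0,0,0,0,0,-1],
    [0,0,0,0,0,0,-1],
    [0,0,0,0,0,0,-1]
  ]
}}

```text
time: 10.63
tcp_pos: [0.5641, -0.2019, 0.2304]
tcp_rot: [-0.0, -0.025, 1.0, 0.0]
ft_force: [-0.2, 0.7, -0.9]
gripper_width: 0.0089
grasp_force: 50.0
```

Run:
```python
from h import *
import pickle
m=camera_model("wrist"); im=read_camera("wrist"); cv2.imwrite("pics/w5.png",im); pickle.dump(m,open("w5.pkl","wb"))
s=readout.state(); print(s["joint_positions"].round(3),s["gripper_width"])
plan([.567,-.2023,.2],182.9,3)
x=np.array([.9988,.0489,0]); 
A=np.array([.567,-.2023,.1])
print("slot ends",proj("wrist",A-x*.006,m),proj("wrist",A+x*.0185,m)); 
t=s["tcp_pos"]+[0,0,-.0801]; print("tip",proj("wrist",t,m), "bit end",proj("wrist",t+x*.017,m))
cv2.imwrite("pics/w5c.png",cv2.resize(im[100:280,180:420],(800,600),interpolation=cv2.INTER_CUBIC))
```

```text
[-0.404  0.394  1.336  0.     1.412 -2.026] 0.008364411971273978
a now -177.07 p [ 0.5643 -0.2016  0.2307] t 10.68
[-0.0012, -0.0004, 0.0137, 0.0002, -0.0002, 0.0002]
[-0.0012, -0.0004, 0.0137, 0.0002, -0.0002, 0.0002]
[-0.0012, -0.0004, 0.0137, 0.0002, -0.0002, 0.0002]
slot ends [276.89776705 194.31925135] [276.88149806 215.60954807]
tip [277.71111827 209.91144999] bit end [277.68493492 227.11380281]
```

View pics/w5c.png

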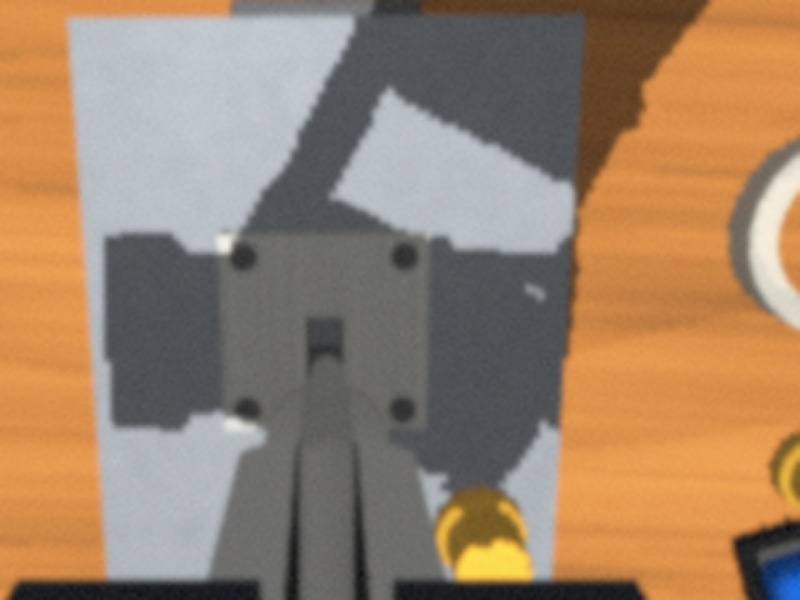

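The picture shows the keyhole's near edge at crop (325,318) and the key shaft at crop x≈325. They line up in y, and the slot starts on the robot side of the tip. I'll shift about 3 mm in +x and go down slowly, watching the force.

{"fn": "step_arm", "kwargs": {
  "series": [
    [-0.0013,0,0.018,0,0,0,-1],
    [-0.0013,0,0.018,0,0,0,-1],
    [-0.0013,0,0.018,0,0,0,-1],
    [0,0,0,0,0,0,-1],
    [0,0,0,0,0,0,-1]
  ]
}}

```text
time: 11.1
tcp_pos: [0.5672, -0.2013, 0.1906]
tcp_rot: [-0.0, -0.026, 1.0, 0.0]
ft_force: [0.6, -0.0, -0.9]
gripper_width: 0.0088
grasp_force: 50.0
```

{"fn": "step_arm", "kwargs": {
  "series": [
    [0,0,0.004,0,0,0,-1],
    [0,0,0.004,0,0,0,-1],
    [0,0,0.004,0,0,0,-1],
    [0,0,0.003,0,0,0,-1],
    [0,0,0,0,0,0,-1]
  ]
}}

```text
time: 11.52
tcp_pos: [0.5671, -0.2023, 0.179]
tcp_rot: [-0.0, -0.025, 1.0, 0.0]
ft_force: [-0.4, -0.3, -1.4]
gripper_width: 0.0084
grasp_force: 50.0
```

Run:
```python
from h import *
s=readout.state(); print(s["ft_force"],s["ft_torque"],s["gripper_width"],s["grasp_force"])
plan([.5672,-.2015,.176],182.9,1)
```

```text
[-0.38415409 -0.29694099 -1.41228453] [ 0.09885143 -0.1425786   0.01459722] 0.008419132847087023 49.99947410644381
a now -177.12 p [ 0.5671 -0.2023  0.179 ] t 11.52
[-0.0002, 0.0011, 0.004, 0.0003, -0.0006, -0.0005]
```

{"fn": "step_arm", "kwargs": {
  "series": [
    [0,0,0.003,0,0,0,-1],
    [0,0,0.003,0,0,0,-1],
    [0,0,0,0,0,0,-1]
  ]
}}

```text
time: 11.77
tcp_pos: [0.5671, -0.2023, 0.1745]
tcp_rot: [-0.0, -0.025, 1.0, 0.0]
ft_force: [0.7, 0.1, -2.0]
gripper_width: 0.0091
grasp_force: 50.0
```

{"fn": "step_arm", "kwargs": {
  "series": [
    [0,0,0.004,0,0,0,-1],
    [0,0,0.004,0,0,0,-1],
    [0,0,0,0,0,0,-1]
  ]
}}

```text
time: 12.02
tcp_pos: [0.567, -0.2023, 0.1681]
tcp_rot: [-0.0, -0.025, 1.0, 0.0]
ft_force: [0.1, 0.3, -2.2]
gripper_width: 0.0086
grasp_force: 50.0
```

{"fn": "step_arm", "kwargs": {
  "series": [
    [0,0,0.01,0,0,0,-1],
    [0,0,0.01,0,0,0,-1],
    [0,0,0.01,0,0,0,-1],
    [0,0,0,0,0,0,-1]
  ]
}}

```text
time: 12.35
tcp_pos: [0.5665, -0.2021, 0.1442]
tcp_rot: [-0.001, -0.025, 1.0, 0.001]
ft_force: [-0.6, 0.4, -2.2]
gripper_width: 0.0088
grasp_force: 50.0
```

{"fn": "step_arm", "kwargs": {
  "series": [
    [0,0,0.009,0,0,0,-1],
    [0,0,0.009,0,0,0,-1],
    [0,0,0,0,0,0,-1]
  ]
}}

```text
time: 12.6
tcp_pos: [0.5667, -0.2021, 0.1313]
tcp_rot: [-0.001, -0.025, 1.0, 0.0]
ft_force: [-0.1, -0.2, -1.1]
gripper_width: 0.0085
grasp_force: 50.0
```

{"fn": "step_arm", "kwargs": {
  "series": [
    [0,0,0.003,0,0,0,-1],
    [0,0,0.003,0,0,0,-1],
    [0,0,0.002,0,0,0,-1],
    [0,0,0,0,0,0,-1]
  ]
}}

```text
time: 12.93
tcp_pos: [0.5672, -0.2023, 0.1267]
tcp_rot: [-0.0, -0.025, 1.0, 0.0]
ft_force: [-0.7, 0.7, -1.7]
gripper_width: 0.009
grasp_force: 50.0
```

{"fn": "step_arm", "kwargs": {
  "series": [
    [0,0,0.001,0,0,0,-1],
    [0,0,0,0,0,0,-1]
  ]
}}

```text
time: 13.1
tcp_pos: [0.5673, -0.2024, 0.1262]
tcp_rot: [0.0, -0.025, 1.0, -0.0]
ft_force: [-0.4, 0.6, -1.0]
gripper_width: 0.0085
grasp_force: 50.0
```

{"fn": "step_arm", "kwargs": {
  "series": [
    [0,0,0.001,0,0,0,-1],
    [0,0,0,0,0,0,-1]
  ]
}}

```text
time: 13.27
tcp_pos: [0.5673, -0.2023, 0.1254]
tcp_rot: [0.0, -0.025, 1.0, 0.0]
ft_force: [-0.1, -0.6, -1.0]
gripper_width: 0.009
grasp_force: 50.0
```

Run:
```python
from h import *
s=readout.state(); print(s["ft_force"],s["ft_torque"],s["gripper_width"])
plan([.5672,-.2023,.125],182.9,1)
```

```text
[-0.0812179  -0.59677822 -0.95507146] [ 0.10142278 -0.18341754  0.00383745] 0.008977062896048304
a now -177.12 p [ 0.5673 -0.2023  0.1254] t 13.27
[0.0001, 0.0001, 0.0005, 0.0, 0.0, -0.0005]
```

{"fn": "step_arm", "kwargs": {
  "series": [
    [0,0,0.001,0,0,0,-1],
    [0,0,0,0,0,0,-1]
  ]
}}

```text
time: 13.43
tcp_pos: [0.5674, -0.2024, 0.1251]
tcp_rot: [0.0, -0.025, 1.0, -0.0]
ft_force: [-0.2, 1.1, 2.8]
gripper_width: 0.0088
grasp_force: 50.0
```

{"fn": "step_arm", "kwargs": {
  "series": [
    [0,0,0.001,0,0,0,-1],
    [0,0,0,0,0,0,-1]
  ]
}}

```text
time: 13.6
tcp_pos: [0.5675, -0.2024, 0.125]
tcp_rot: [0.0, -0.025, 1.0, -0.0]
ft_force: [-4.3, 1.2, 10.3]
gripper_width: 0.0086
grasp_force: 50.0
```

{"fn": "step_arm", "kwargs": {
  "series": [
    [0,0,-0.001,0,0,0.08,-1],
    [0,0,0,0,0,0.08,-1],
    [0,0,0,0,0,0.08,-1]
  ],
  "newtons": 60
}}

```text
time: 13.85
tcp_pos: [0.5677, -0.2018, 0.1251]
tcp_rot: [0.001, 0.071, 0.998, 0.0]
ft_force: [1.5, 5.6, 3.1]
gripper_width: 0.0089
grasp_force: 60.0
```

```bash
cat >> h.py <<'E'
def st():
    s=readout.state(); print("t",round(float(s["time"]),2),s["tcp_pos"].round(4),"a",round(tcpyaw(),2),"F",s["ft_force"].round(1),"T",s["ft_torque"].round(2),"w",round(float(s["gripper_width"]),4),"q6",s["joint_positions"][5].round(3))
E
python3 -c "
from h import *
st()"
```

```text
t 13.85 [ 0.5677 -0.2018  0.1251] a 171.91 F [1.5 5.6 3.1] T [ 1.4  -0.46  0.13] w 0.0089 q6 -1.833
```

{"fn": "step_arm", "kwargs": {
  "series": [
    [0,0,0,0,0,0.09,-1],
    [0,0,0,0,0,0.09,-1],
    [0,0,0,0,0,0.09,-1],
    [0,0,0,0,0,0.09,-1],
    [0,0,0,0,0,0,-1]
  ]
}}

```text
time: 14.27
tcp_pos: [0.5679, -0.2015, 0.1251]
tcp_rot: [0.001, 0.211, 0.977, 0.001]
ft_force: [2.1, 4.4, 2.5]
gripper_width: 0.0088
grasp_force: 60.0
```

```bash
python3 -c "
from h import *
st()"
```

```text
t 14.27 [ 0.5679 -0.2015  0.1251] a 155.64 F [2.1 4.4 2.5] T [ 1.35 -0.64  0.07] w 0.0088 q6 -1.549
```

{"fn": "step_arm", "kwargs": {
  "series": [
    [0,0,0,0,0,0.09,-1],
    [0,0,0,0,0,0.09,-1],
    [0,0,0,0,0,0.09,-1],
    [0,0,0,0,0,0.09,-1],
    [0,0,0,0,0,0.09,-1]
  ]
}}

```text
time: 14.68
tcp_pos: [0.5682, -0.2017, 0.1251]
tcp_rot: [0.001, 0.379, 0.925, 0.001]
ft_force: [5.4, 3.3, -0.0]
gripper_width: 0.0089
grasp_force: 60.0
```

{"fn": "step_arm", "kwargs": {
  "series": [
    [0,0,0,0,0,0.09,-1],
    [0,0,0,0,0,0.09,-1],
    [0,0,0,0,0,0.09,-1],
    [0,0,0,0,0,0.09,-1],
    [0,0,0,0,0,0.09,-1]
  ]
}}

```text
time: 15.1
tcp_pos: [0.5684, -0.2021, 0.1251]
tcp_rot: [0.001, 0.536, 0.844, 0.001]
ft_force: [4.8, 1.6, 0.2]
gripper_width: 0.0089
grasp_force: 60.0
```

{"fn": "step_arm", "kwargs": {
  "series": [
    [0,0,0,0,0,0.09,-1],
    [0,0,0,0,0,0.05,-1],
    [0,0,0,0,0,0,-1]
  ]
}}

```text
time: 15.35
tcp_pos: [0.5682, -0.2023, 0.1251]
tcp_rot: [0.001, 0.581, 0.814, 0.001]
ft_force: [3.8, 1.2, 0.8]
gripper_width: 0.0084
grasp_force: 60.0
```

```bash
python3 -c "
from h import *
st()"
```

```text
t 15.35 [ 0.5682 -0.2023  0.1251] a 108.95 F [3.8 1.2 0.8] T [ 0.25 -1.25  0.03] w 0.0084 q6 -0.734
```

{"fn": "step_arm", "kwargs": {
  "series": [
    [0,0,0,0,0,0.045,-1],
    [0,0,0,0,0,0.045,-1],
    [0,0,0,0,0,0,-1]
  ]
}}

```text
time: 15.6
tcp_pos: [0.568, -0.2024, 0.1251]
tcp_rot: [0.001, 0.609, 0.793, 0.0]
ft_force: [5.7, 0.5, 0.6]
gripper_width: 0.0086
grasp_force: 60.0
```

```bash
python3 -c "
from h import *
st()"
```

```text
t 15.6 [ 0.568  -0.2024  0.1251] a 104.98 F [5.7 0.5 0.6] T [ 0.1  -1.36  0.02] w 0.0086 q6 -0.665
```

{"fn": "step_arm", "kwargs": {
  "series": [
    [0,0,0,0,0,0.04,-1],
    [0,0,0,0,0,0,-1]
  ]
}}

```text
time: 15.77
tcp_pos: [0.5678, -0.2024, 0.1251]
tcp_rot: [0.001, 0.621, 0.784, 0.0]
ft_force: [4.6, 0.0, 1.3]
gripper_width: 0.0087
grasp_force: 60.0
```

```bash
python3 -c "
from h import *
st()"
```

```text
t 15.77 [ 0.5678 -0.2024  0.1251] a 103.24 F [4.6 0.  1.3] T [ 0.14 -1.37  0.03] w 0.0087 q6 -0.635
```

{"fn": "step_arm", "kwargs": {
  "series": [
    [0,0,0,0,0,0.03,-1],
    [0,0,0,0,0,0,-1]
  ]
}}

```text
time: 15.93
tcp_pos: [0.5677, -0.2024, 0.1251]
tcp_rot: [0.001, 0.63, 0.777, 0.0]
ft_force: [5.8, -0.0, 2.1]
gripper_width: 0.0088
grasp_force: 60.0
```

```bash
python3 -c "
from h import *
st()"
```

```text
t 15.93 [ 0.5677 -0.2024  0.1251] a 101.88 F [ 5.8 -0.   2.1] T [ 0.06 -1.38  0.03] w 0.0088 q6 -0.611
```

{"fn": "step_arm", "kwargs": {
  "series": [
    [0,0,0,0,0,0.03,-1],
    [0,0,0,0,0,0,-1]
  ]
}}

```text
time: 16.1
tcp_pos: [0.5677, -0.2024, 0.1251]
tcp_rot: [0.001, 0.639, 0.769, 0.0]
ft_force: [5.1, 0.3, 2.4]
gripper_width: 0.0083
grasp_force: 60.0
```

```bash
python3 -c "
from h import *
st()
im=read_camera('top'); cv2.imwrite('pics/t2.png',im)
a=cv2.imread('pics/top0.png').astype(int); d=np.abs(a-im).sum(2)[225:270,290:350]; print((d>60).sum(1)); 
g=cv2.cvtColor(im,6);g0=cv2.cvtColor(a.astype(np.uint8),6)
print(g0[236:262,320],g[236:262,320])"
```

```text
t 16.1 [ 0.5677 -0.2024  0.1251] a 100.51 F [5.1 0.3 2.4] T [ 0.01 -1.42  0.05] w 0.0083 q6 -0.587
[57 58 57 56 57 57 56 56 56 56 56 56 55 55 55 55 54 53 40 14 16 25 32 32
 52 54 57 57 56 53 53 52 52 52 52 52 52 51 51 51 51 50 50 50 50]
[168 169 169 168 167 166 155 122  91  98 104  96 111 136 134 134 135 139
 139 138 138 139 138 137 137 132] [102 102 102 102 102 102 102 102 102 102 103 102 102 102 102 103 103 103
 103 104 103 104 104 104 104 105]
```

{"fn": "step_arm", "kwargs": {
  "series": [
    [0,0,0,0,0,0.03,-1],
    [0,0,0,0,0,0,-1]
  ]
}}

```text
time: 16.32
tcp_pos: [0.5678, -0.2025, 0.1251]
tcp_rot: [0.001, 0.648, 0.761, 0.0]
ft_force: [6.7, 0.2, 1.9]
gripper_width: 0.0082
grasp_force: 60.0
```

```bash
python3 -c "
from h import *
st()"
```

```text
t 16.32 [ 0.5678 -0.2025  0.1251] a 99.17 F [6.7 0.2 1.9] T [-0.05 -1.72  0.19] w 0.0082 q6 -0.563
```

{"fn": "step_arm", "kwargs": {
  "series": [
    [0,0,0,0,0,0.03,-1],
    [0,0,0,0,0,0,-1]
  ]
}}

```text
time: 16.48
tcp_pos: [0.568, -0.2025, 0.1251]
tcp_rot: [0.001, 0.657, 0.754, 0.001]
ft_force: [7.7, -0.5, 1.4]
gripper_width: 0.0091
grasp_force: 60.0
```

```bash
python3 -c "
from h import *
st()
m=camera_model('wrist'); im=read_camera('wrist'); cv2.imwrite('pics/w6.png',im)
yaw=np.radians(3); x=np.array([np.cos(yaw),np.sin(yaw),0]);y=np.array([-x[1],x[0],0]); C=np.array([.567,-.2015,.094])
g=cv2.cvtColor(im,6)
for k in(-.04,0.04,.06):
  P=[proj('wrist',C-x*d+y*k+[0,0,-.03],m) for d in(.08,.1,.115,.13,.145)]
  print(np.round(P).tolist())
  for d in np.arange(.07,.16,.004):
    u,v=proj('wrist',C-x*d+y*k+[0,0,-.03 if d>.1 else 0],m).round().astype(int)
    print(im[v,u].tolist() if 0<=u<560 and 0<=v<420 else None,end=' ')
  print()"
```

```text
t 16.48 [ 0.568  -0.2025  0.1251] a 97.81 F [ 7.7 -0.5  1.4] T [-0.02 -2.16  0.17] w 0.0091 q6 -0.54
[[185.0, 249.0], [162.0, 248.0], [145.0, 246.0], [129.0, 245.0], [112.0, 244.0]]
[156, 150, 147] [155, 150, 145] [155, 151, 145] [153, 149, 145] [156, 151, 144] [154, 149, 143] [156, 149, 145] [156, 151, 145] [154, 149, 146] [156, 149, 146] [151, 147, 141] [145, 140, 135] [118, 123, 126] [226, 233, 233] [64, 119, 181] [56, 110, 173] [58, 114, 177] [60, 115, 181] [63, 123, 191] [64, 124, 192] [57, 112, 173] [57, 110, 170] [55, 107, 167] 
[[185.0, 161.0], [160.0, 159.0], [142.0, 157.0], [124.0, 156.0], [105.0, 154.0]]
[70, 69, 65] [70, 70, 64] [70, 68, 65] [70, 66, 65] [68, 66, 63] [72, 70, 66] [71, 68, 65] [67, 65, 63] [68, 67, 62] [66, 66, 64] [68, 65, 64] [74, 74, 71] [88, 93, 94] [102, 108, 108] [59, 112, 170] [57, 116, 183] [61, 119, 188] [59, 120, 188] [61, 122, 189] [60, 121, 186] [60, 113, 171] [55, 105, 163] [52, 106, 165] 
[[185.0, 136.0], [160.0, 134.0], [141.0, 132.0], [123.0, 131.0], [104.0, 129.0]]
[71, 66, 64] [69, 67, 63] [70, 67, 65] [73, 72, 70] [72, 69, 65] [67, 64, 61] [72, 69, 66] [66, 65, 63] [70, 67, 65] [70, 67, 67] [69, 66, 64] [73, 72, 71] [91, 94, 93] [106, 109, 108] [29, 48, 78] [29, 55, 82] [34, 58, 86] [29, 55, 80] [34, 54, 83] [26, 53, 80] [25, 53, 79] [25, 49, 74] [26, 50, 73]
```

```bash
python3 -c "
import cv2
im=cv2.imread('pics/w6.png'); cv2.imwrite('pics/w6c.png',cv2.resize(im[60:330,60:420],(800,600)))"
```

```text
(no output)
```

View pics/w6c.png

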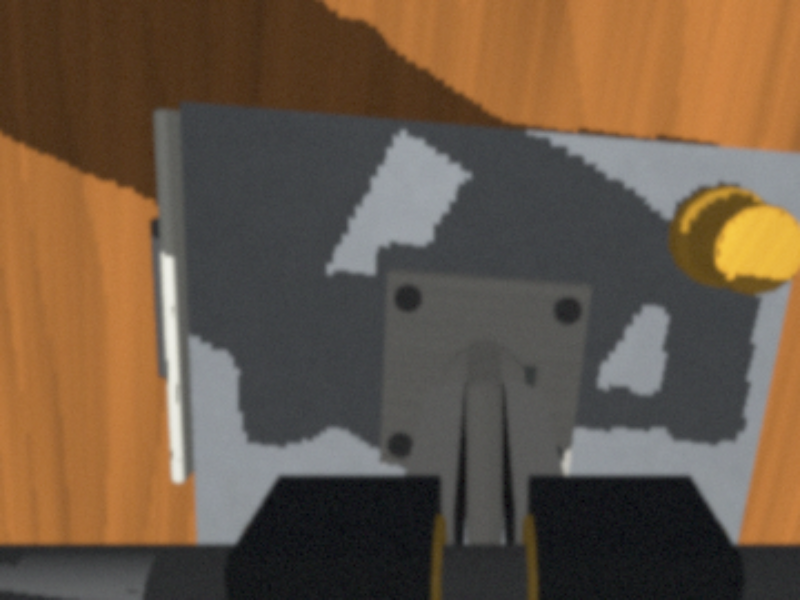

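The last picture shows a grey drawer panel and its handle sticking out past the cabinet's left edge, at crop (153–185, 110–480). That edge was bare except for the handle before the turn. I'll compare the handle's reach before and after by numbers.

```bash
python3 -c "
from h import *
import pickle
m5=pickle.load(open('w5.pkl','rb')); i5=cv2.imread('pics/w5.png'); m6=camera_model('wrist'); i6=cv2.imread('pics/w6.png')
yaw=np.radians(3); x=np.array([np.cos(yaw),np.sin(yaw),0]);y=np.array([-x[1],x[0],0]); C=np.array([.567,-.2015,.06])
for n,m,im in(('w5',m5,i5),('w6',m6,i6)):
  for k in(-.02,0,.04,.055):
    print(n,k,end=': ')
    for d in np.arange(.09,.16,.004):
      u,v=proj('wrist',C-x*d+y*k,m).round().astype(int)
      print('%d:%d/%d'%(round(d*1000),im[v,u,2],im[v,u,0]),end=' ')
    print()"
```

```text
w5 -0.02: 90:195/207 94:190/204 98:193/206 102:174/186 106:119/119 110:185/75 114:206/69 118:213/71 122:219/74 126:211/72 130:219/75 134:210/71 138:213/72 142:207/71 146:206/71 150:216/71 154:219/73 158:225/76 
w5 0: 90:190/200 94:190/203 98:191/206 102:173/184 106:118/118 110:174/72 114:209/73 118:219/74 122:213/68 126:213/72 130:217/73 134:212/72 138:214/70 142:200/68 146:209/69 150:219/74 154:223/77 158:228/80 
w5 0.04: 90:81/89 94:80/89 98:83/88 102:87/85 106:93/36 110:93/39 114:96/35 118:101/38 122:97/36 126:98/38 130:96/35 134:98/35 138:93/35 142:89/33 146:97/39 150:108/40 154:153/51 158:195/69 
w5 0.055: 90:80/83 94:81/87 98:82/88 102:87/84 106:92/36 110:94/33 114:98/40 118:98/34 122:95/38 126:93/33 130:98/37 134:97/32 138:96/38 142:90/34 146:95/35 150:101/37 154:103/41 158:100/36 
w6 -0.02: 90:65/71 94:64/70 98:110/116 102:145/155 106:146/156 110:146/157 114:144/153 118:91/86 122:214/203 126:120/115 130:149/65 134:180/58 138:181/62 142:192/62 146:194/67 150:177/57 154:170/56 158:169/58 
w6 0: 90:64/67 94:65/71 98:64/69 102:61/68 106:61/67 110:67/72 114:69/74 118:92/91 122:204/194 126:161/154 130:146/66 134:184/59 138:190/60 142:193/61 146:191/59 150:173/57 154:170/56 158:166/58 
w6 0.04: 90:68/72 94:62/67 98:61/65 102:64/68 106:63/69 110:60/68 114:64/66 118:90/85 122:102/99 126:134/84 130:180/58 134:185/62 138:193/65 142:189/61 146:193/66 150:185/60 154:164/52 158:162/52 
w6 0.055: 90:66/71 94:63/69 98:66/72 102:67/72 106:66/72 110:65/68 114:62/68 118:90/88 122:106/101 126:92/70 130:80/32 134:85/33 138:87/32 142:82/32 146:86/27 150:84/31 154:81/28 158:114/36
```

{"fn": "step_arm", "kwargs": {
  "series": [
    [0,0,0,0,0,0.03,-1],
    [0,0,0,0,0,0,-1]
  ]
}}

```text
time: 16.7
tcp_pos: [0.5682, -0.2025, 0.1251]
tcp_rot: [0.001, 0.666, 0.746, 0.001]
ft_force: [9.4, -0.2, -0.7]
gripper_width: 0.0086
grasp_force: 60.0
```

```bash
python3 -c "
from h import *
st()
m=camera_model('wrist'); im=read_camera('wrist'); cv2.imwrite('pics/w7.png',im)
yaw=np.radians(3); x=np.array([np.cos(yaw),np.sin(yaw),0]);y=np.array([-x[1],x[0],0]); C=np.array([.567,-.2015,.06])
for k in(-.02,0,.04): print([int(im[tuple(proj('wrist',C-x*d+y*k,m).round().astype(int)[::-1])][2]) for d in np.arange(.106,.15,.002)])
"
```

```text
t 16.7 [ 0.5682 -0.2025  0.1251] a 96.47 F [ 9.4 -0.2 -0.7] T [-0.05 -2.47  0.24] w 0.0086 q6 -0.516
[147, 146, 146, 144, 144, 133, 98, 142, 226, 235, 190, 106, 162, 179, 181, 179, 185, 188, 193, 194, 191, 186]
[63, 64, 62, 63, 64, 68, 89, 115, 197, 232, 163, 97, 170, 179, 185, 186, 192, 192, 192, 192, 193, 181]
[59, 65, 62, 63, 65, 70, 91, 93, 103, 110, 132, 177, 176, 184, 188, 187, 195, 187, 189, 190, 191, 186]
```

{"fn": "step_arm", "kwargs": {
  "series": [
    [0,0,0,0,0,-0.06,-1],
    [0,0,0,0,0,-0.09,-1],
    [0,0,0,0,0,-0.09,-1],
    [0,0,0,0,0,-0.09,-1],
    [0,0,0,0,0,-0.09,-1]
  ]
}}

```text
time: 17.17
tcp_pos: [0.567, -0.2024, 0.125]
tcp_rot: [-0.0, 0.533, 0.846, -0.0]
ft_force: [-1.3, -0.0, 5.7]
gripper_width: 0.0085
grasp_force: 60.0
```

{"fn": "step_arm", "kwargs": {
  "series": [
    [0,0,0,0,0,-0.09,-1],
    [0,0,0,0,0,-0.09,-1],
    [0,0,0,0,0,-0.09,-1],
    [0,0,0,0,0,-0.09,-1],
    [0,0,0,0,0,0,-1]
  ]
}}

```text
time: 17.58
tcp_pos: [0.5667, -0.2029, 0.125]
tcp_rot: [-0.0, 0.408, 0.913, -0.001]
ft_force: [-0.9, -2.4, 5.7]
gripper_width: 0.0086
grasp_force: 60.0
```

```bash
python3 -c "
from h import *
st()"
```

```text
t 17.58 [ 0.5667 -0.2029  0.125 ] a 131.88 F [-0.9 -2.4  5.7] T [-0.51  0.3   0.  ] w 0.0086 q6 -1.135
```

{"fn": "step_arm", "kwargs": {
  "series": [
    [0,0,0,0,0,-0.09,-1],
    [0,0,0,0,0,-0.09,-1],
    [0,0,0,0,0,-0.09,-1],
    [0,0,0,0,0,-0.09,-1],
    [0,0,0,0,0,-0.09,-1]
  ]
}}

```text
time: 18.0
tcp_pos: [0.5668, -0.2031, 0.125]
tcp_rot: [-0.0, 0.241, 0.97, -0.001]
ft_force: [-0.0, -3.2, 4.5]
gripper_width: 0.0088
grasp_force: 60.0
```

{"fn": "step_arm", "kwargs": {
  "series": [
    [0,0,0,0,0,-0.09,-1],
    [0,0,0,0,0,-0.09,-1],
    [0,0,0,0,0,-0.09,-1],
    [0,0,0,0,0,-0.09,-1],
    [0,0,0,0,0,0,-1]
  ]
}}

```text
time: 18.42
tcp_pos: [0.567, -0.203, 0.125]
tcp_rot: [-0.0, 0.102, 0.995, -0.001]
ft_force: [-0.8, -3.5, 6.5]
gripper_width: 0.009
grasp_force: 60.0
```

```bash
python3 -c "
from h import *
st()"
```

```text
t 18.42 [ 0.567 -0.203  0.125] a 168.26 F [-0.8 -3.5  6.5] T [-0.71 -0.11  0.04] w 0.009 q6 -1.769
```

{"fn": "step_arm", "kwargs": {
  "series": [
    [0,0,0,0,0,-0.09,-1],
    [0,0,0,0,0,-0.09,-1],
    [0,0,0,0,0,-0.09,-1],
    [0,0,0,0,0,-0.06,-1],
    [0,0,0,0,0,0,-1]
  ]
}}

```text
time: 18.83
tcp_pos: [0.5671, -0.2028, 0.125]
tcp_rot: [-0.0, -0.026, 1.0, -0.0]
ft_force: [1.6, -3.2, 5.6]
gripper_width: 0.0084
grasp_force: 60.0
```

```bash
python3 -c "
from h import *
st()"
```

```text
t 18.83 [ 0.5671 -0.2028  0.125 ] a -177.06 F [ 1.6 -3.2  5.6] T [-0.59 -0.26  0.  ] w 0.0084 q6 -2.026
```

{"fn": "step_arm", "kwargs": {
  "series": [
    [0,0,0,0,0,-0.05,-1],
    [0,0,0,0,0,-0.04,-1],
    [0,0,0,0,0,0,-1]
  ]
}}

```text
time: 19.08
tcp_pos: [0.5672, -0.2028, 0.1251]
tcp_rot: [-0.0, -0.06, 0.998, -0.0]
ft_force: [0.3, -2.5, 4.7]
gripper_width: 0.0088
grasp_force: 60.0
```

```bash
python3 -c "
from h import *
st()"
```

```text
t 19.08 [ 0.5672 -0.2028  0.1251] a -173.08 F [ 0.3 -2.5  4.7] T [-0.59 -0.33 -0.04] w 0.0088 q6 -2.095
```

{"fn": "step_arm", "kwargs": {
  "series": [
    [0,0,0,0,0,-0.04,-1],
    [0,0,0,0,0,0,-1]
  ]
}}

```text
time: 19.25
tcp_pos: [0.5672, -0.2028, 0.125]
tcp_rot: [-0.0, -0.076, 0.997, -0.0]
ft_force: [1.1, -2.3, 4.5]
gripper_width: 0.0087
grasp_force: 60.0
```

```bash
python3 -c "
from h import *
st()"
```

```text
t 19.25 [ 0.5672 -0.2028  0.125 ] a -171.29 F [ 1.1 -2.3  4.5] T [-0.61 -0.32 -0.05] w 0.0087 q6 -2.126
```

{"fn": "step_arm", "kwargs": {
  "series": [
    [0,0,0,0,0,-0.04,-1],
    [0,0,0,0,0,0,-1]
  ]
}}

```text
time: 19.42
tcp_pos: [0.5672, -0.2028, 0.1251]
tcp_rot: [-0.0, -0.092, 0.996, -0.0]
ft_force: [1.6, -1.8, 4.9]
gripper_width: 0.0084
grasp_force: 60.0
```

```bash
python3 -c "
from h import *
st()"
```

```text
t 19.42 [ 0.5672 -0.2028  0.1251] a -169.49 F [ 1.6 -1.8  4.9] T [-0.58 -0.32 -0.06] w 0.0084 q6 -2.158
```

{"fn": "step_arm", "kwargs": {
  "series": [
    [0,0,0,0,0,-0.04,-1],
    [0,0,0,0,0,0,-1]
  ]
}}

```text
time: 19.58
tcp_pos: [0.5673, -0.203, 0.1251]
tcp_rot: [0.0, -0.107, 0.994, -0.001]
ft_force: [1.4, -4.3, 6.0]
gripper_width: 0.0084
grasp_force: 60.0
```

```bash
python3 -c "
from h import *
st()
m=camera_model('wrist'); im=read_camera('wrist'); cv2.imwrite('pics/w8.png',im)
g=cv2.cvtColor(im,6)
for r in range(170,270,6): print(r,g[r,250:310:2])
"
```

```text
t 19.58 [ 0.5673 -0.203   0.1251] a -167.7 F [ 1.4 -4.3  6. ] T [-1.22 -0.43 -0.07] w 0.0084 q6 -2.189
170 [109  89  88  87  90  88  89  88  89  92  89  89  88  86  88  86  87  92
 142 191 201 202 201 200 202 201 198 203 202 205]
176 [ 87  90  89  88  89  89  87  90  91  86  88  88  86  86  89  87  87  92
  90  91 113 137 190 197 198 201 200 200 202 199]
182 [108 107 105  99  97  98  95  94  92  94  91  88  90  88  89  87  87  89
  86  89  90  85  87  90  92 135 181 190 196 198]
188 [ 59  65  99 112 117 120 114 117 120 118 112 110 117 115 113 112 111 110
 111 110 106 104 103  99  96  93  90  91  94 128]
194 [ 54  57  87 112 115 115 115 116 115 115 110 116 118 115 116 116 114 112
 115 114 115 115 114 116 117 116 115 114 115 117]
200 [116 111 113 115 112 116 117 115 113 113 114 115 116 113 112 113 112 112
 113 113 116 116 111 111 116 115 115 116 113 112]
206 [115 109 115 112 116 109 115 114 109 114 115 117 114 115 114 113 115 113
 112 114 113 113 111 114 120 114 114 115 114 110]
212 [112 111 112 112 115 114 119 116 112 114 116 117 108 109 112 111 112 113
 112 113 111 115 114 115 115 11
[... 461 characters left out ...]
112 109 110 107
  89 110 114 116 116 115 116 117 115 115 111 114]
242 [117 116 119 117 116 119 120 116 113  83  98 115 113 110 112 111 110 106
  82 102 117 118 115 115 118 115 118 118 115 113]
248 [117 119 119 117 117 117 116 117 112  70  97 114 113 114 115 111 109 105
  75  90 116 117 118 117 119 112 119 116 113 113]
254 [116 119 119 116 118 118 116 116 105  55  95 114 114 115 114 110 109 106
  72  73 115 116 115 118 117 115 119 113 117 116]
260 [116 117 117 116 117 117 115 116  89  35  96 113 114 117 111 109 110 104
  65  52 107 115 118 119 117 117 119 117 116 116]
266 [114 116 117 117 117 115 117 116  76  33  93 110 112 113 109 110 108 102
  62  40 100 117 115 119 116 118 117 118 115 118]
```

{"fn": "step_arm", "kwargs": {
  "series": [
    [0,0,0,0,0,-0.03,-1],
    [0,0,0,0,0,0,-1]
  ]
}}

```text
time: 19.8
tcp_pos: [0.5674, -0.2031, 0.1251]
tcp_rot: [0.0, -0.119, 0.993, -0.001]
ft_force: [2.5, -6.5, 4.5]
gripper_width: 0.0081
grasp_force: 60.0
```

```bash
python3 -c "
from h import *
st()"
```

```text
t 19.8 [ 0.5674 -0.2031  0.1251] a -166.39 F [ 2.5 -6.5  4.5] T [-1.56 -0.61 -0.16] w 0.0081 q6 -2.212
```

{"fn": "step_arm", "kwargs": {
  "series": [
    [0,0,0,0,0,-0.03,-1],
    [0,0,0,0,0,0,-1]
  ]
}}

```text
time: 19.97
tcp_pos: [0.5675, -0.2033, 0.1251]
tcp_rot: [0.0, -0.13, 0.991, -0.001]
ft_force: [2.9, -8.0, 4.1]
gripper_width: 0.0088
grasp_force: 60.0
```

```bash
python3 -c "
from h import *
st()"
```

```text
t 19.97 [ 0.5675 -0.2033  0.1251] a -165.04 F [ 2.9 -8.   4.1] T [-1.93 -0.91 -0.19] w 0.0088 q6 -2.236
```

{"fn": "step_arm", "kwargs": {
  "series": [
    [0,0,0,0,0,0.085,-1],
    [0,0,0,0,0,0.085,-1],
    [0,0,0,0,0,0.085,-1],
    [0,0,0,0,0,0,-1]
  ]
}}

```text
time: 20.3
tcp_pos: [0.5672, -0.2024, 0.125]
tcp_rot: [-0.0, -0.028, 1.0, -0.0]
ft_force: [0.1, -1.3, 7.6]
gripper_width: 0.0084
grasp_force: 60.0
```

{"fn": "step_arm", "kwargs": {
  "series": [
    [0,0,-0.004,0,0,0,-1],
    [0,0,-0.004,0,0,0,-1],
    [0,0,0,0,0,0,-1]
  ]
}}

```text
time: 20.55
tcp_pos: [0.567, -0.2021, 0.1307]
tcp_rot: [-0.0, -0.031, 1.0, 0.0]
ft_force: [-0.0, -0.2, -1.6]
gripper_width: 0.0089
grasp_force: 60.0
```

```bash
python3 -c "
from h import *
st()"
```

```text
t 20.55 [ 0.567  -0.2021  0.1307] a -176.48 F [-0.  -0.2 -1.6] T [ 0.13 -0.15  0.01] w 0.0089 q6 -2.036
```

{"fn": "step_arm", "kwargs": {
  "series": [
    [0,0,-0.01,0,0,0,-1],
    [0,0,-0.01,0,0,0,-1],
    [0,0,-0.01,0,0,0,-1],
    [0,0,0,0,0,0,-1]
  ]
}}

```text
time: 20.88
tcp_pos: [0.5679, -0.2026, 0.1553]
tcp_rot: [0.001, -0.031, 1.0, -0.001]
ft_force: [0.5, -0.1, -1.3]
gripper_width: 0.0087
grasp_force: 60.0
```

{"fn": "step_arm", "kwargs": {
  "series": [
    [0,0,-0.004,0,0,0,-1],
    [0,0,-0.004,0,0,0,-1],
    [0,0,0,0,0,0,-1]
  ]
}}

```text
time: 21.13
tcp_pos: [0.5674, -0.2024, 0.1597]
tcp_rot: [0.0, -0.031, 1.0, -0.0]
ft_force: [-0.3, 0.3, -2.0]
gripper_width: 0.0088
grasp_force: 60.0
```

{"fn": "step_arm", "kwargs": {
  "series": [
    [0,0,-0.004,0,0,0,-1],
    [0,0,-0.004,0,0,0,-1],
    [0,0,0,0,0,0,-1]
  ]
}}

```text
time: 21.38
tcp_pos: [0.5674, -0.2024, 0.1658]
tcp_rot: [0.0, -0.031, 1.0, -0.0]
ft_force: [0.5, -0.2, -0.9]
gripper_width: 0.0083
grasp_force: 60.0
```

```bash
python3 -c "
from h import *
st()"
```

```text
t 21.38 [ 0.5674 -0.2024  0.1658] a -176.45 F [ 0.5 -0.2 -0.9] T [ 0.06 -0.16  0.01] w 0.0083 q6 -2.036
```

{"fn": "step_arm", "kwargs": {
  "series": [
    [0,0,-0.015,0,0,0,-1],
    [0,0,-0.02,0,0,0,-1],
    [0,0,-0.025,0,0,0,-1],
    [0,0,-0.025,0,0,0,-1],
    [0,0,-0.015,0,0,0,-1]
  ]
}}

```text
time: 21.8
tcp_pos: [0.5676, -0.2025, 0.243]
tcp_rot: [0.001, -0.031, 1.0, -0.001]
ft_force: [-0.3, -0.7, -0.5]
gripper_width: 0.0088
grasp_force: 60.0
```

{"fn": "step_arm", "kwargs": {
  "series": [
    [0,0,0,0,0,0,-1],
    [0,0,0,0,0,0,-1]
  ]
}}

```text
time: 21.97
tcp_pos: [0.5673, -0.2023, 0.2402]
tcp_rot: [0.0, -0.031, 1.0, -0.0]
ft_force: [0.5, 0.5, -2.5]
gripper_width: 0.0084
grasp_force: 60.0
```

```bash
python3 -c "
from h import *
st()
m=camera_model('wrist'); im=read_camera('wrist'); cv2.imwrite('pics/w9.png',im)
yaw=np.radians(3); x=np.array([np.cos(yaw),np.sin(yaw),0]);y=np.array([-x[1],x[0],0]); C=np.array([.567,-.2015,.07])
for k in(-.02,0,.04): print([int(im[tuple(proj('wrist',C-x*d+y*k,m).round().astype(int)[::-1])][2]) for d in np.arange(.09,.15,.003)])
plan([.546,.2565,.24],195.1,15)
"
```

```text
t 21.97 [ 0.5673 -0.2023  0.2402] a -176.44 F [ 0.5  0.5 -2.5] T [ 0.08 -0.14 -0.04] w 0.0084 q6 -2.036
[189, 191, 191, 191, 186, 171, 175, 175, 172, 141, 113, 243, 246, 125, 117, 156, 212, 204, 200, 216]
[190, 190, 188, 189, 181, 174, 175, 175, 176, 110, 117, 244, 245, 154, 120, 157, 209, 197, 208, 217]
[80, 84, 83, 82, 77, 72, 73, 75, 71, 97, 112, 120, 131, 99, 96, 92, 85, 91, 96, 99]
a now -176.44 p [ 0.567  -0.2022  0.2393] t 22.02
[-0.0007, 0.0408, -0.0, 0.0, -0.0001, -0.0171]
[-0.0012, 0.0408, -0.0, 0.0, -0.0001, -0.0171]
[-0.0018, 0.0408, -0.0, 0.0, -0.0001, -0.0171]
[-0.0023, 0.0408, -0.0, 0.0, -0.0001, -0.0171]
[-0.0029, 0.0407, -0.0, 0.0, -0.0001, -0.0171]
[-0.0034, 0.0407, -0.0, 0.0, -0.0001, -0.0171]
[-0.0039, 0.0406, -0.0001, 0.0, -0.0001, -0.0171]
[-0.0045, 0.0406, -0.0001, 0.0, -0.0001, -0.0171]
[-0.005, 0.0405, -0.0001, 0.0, -0.0001, -0.0171]
[-0.0056, 0.0404, -0.0001, 0.0, -0.0001, -0.0171]
[-0.0061, 0.0404, -0.0001, 0.0, -0.0001, -0.0171]
[-0.0067, 0.0403, -0.0001, 0.0, -0.0001, -0.0171]
[-0.0072, 0.0402, -0.0001, 0.0, -0.0001, -0.0171]
[-0.0077, 0.0401, -0.0001, 0.0, -0.0001, -0.0171]
[-0.0083, 0.04, -0.0001, 0.0, -0.0001, -0.0171]
```

The drawer structure now reaches about 30 mm farther out than before, so the drawer is open. Now I'll carry the key back to the stand.

{"fn": "step_arm", "kwargs": {
  "series": [
    [-0.0007,0.0408,0,0,0,-0.0171,-1],
    [-0.0012,0.0408,0,0,0,-0.0171,-1],
    [-0.0018,0.0408,0,0,0,-0.0171,-1],
    [-0.0023,0.0408,0,0,0,-0.0171,-1],
    [-0.0029,0.0407,0,0,0,-0.0171,-1]
  ]
}}

```text
time: 22.43
tcp_pos: [0.5596, -0.048, 0.2388]
tcp_rot: [-0.001, -0.065, 0.998, 0.0]
ft_force: [-0.2, 0.3, -1.5]
gripper_width: 0.0088
grasp_force: 60.0
```

{"fn": "step_arm", "kwargs": {
  "series": [
    [-0.0034,0.0407,0,0,0,-0.0171,-1],
    [-0.0039,0.0406,0,0,0,-0.0171,-1],
    [-0.0045,0.0406,0,0,0,-0.0171,-1],
    [-0.005,0.0405,0,0,0,-0.0171,-1],
    [-0.0056,0.0404,0,0,0,-0.0171,-1]
  ]
}}

```text
time: 22.85
tcp_pos: [0.5526, 0.1049, 0.2389]
tcp_rot: [-0.001, -0.098, 0.995, -0.0]
ft_force: [-0.6, 0.1, -1.4]
gripper_width: 0.0088
grasp_force: 60.0
```

{"fn": "step_arm", "kwargs": {
  "series": [
    [-0.0061,0.0404,0,0,0,-0.0171,-1],
    [-0.0067,0.0403,0,0,0,-0.0171,-1],
    [-0.0072,0.0402,0,0,0,-0.0171,-1],
    [-0.0077,0.0401,0,0,0,-0.0171,-1],
    [-0.0083,0.04,0,0,0,-0.0171,-1]
  ]
}}

```text
time: 23.27
tcp_pos: [0.5456, 0.2579, 0.2387]
tcp_rot: [-0.001, -0.132, 0.991, -0.0]
ft_force: [0.3, -0.6, -1.4]
gripper_width: 0.0091
grasp_force: 60.0
```

{"fn": "step_arm", "kwargs": {
  "series": [
    [0,0,0,0,0,0,-1],
    [0,0,0,0,0,0,-1],
    [0,0,0,0,0,0,-1]
  ]
}}

```text
time: 23.52
tcp_pos: [0.546, 0.256, 0.2391]
tcp_rot: [-0.001, -0.131, 0.991, -0.0]
ft_force: [0.1, -0.2, -2.0]
gripper_width: 0.0087
grasp_force: 60.0
```

```bash
python3 -c "
from h import *
st()
plan([.546,.2565,.16],195.1,4)
"
```

```text
t 23.52 [0.546  0.256  0.2391] a -164.9 F [ 0.1 -0.2 -2. ] T [ 0.05 -0.16 -0.04] w 0.0087 q6 -1.456
a now -164.9 p [0.546  0.256  0.2391] t 23.52
[-0.0001, 0.0002, 0.0264, -0.0001, -0.0005, -0.0]
[-0.0001, 0.0002, 0.0264, -0.0001, -0.0005, -0.0]
[-0.0001, 0.0002, 0.0264, -0.0001, -0.0005, -0.0]
[-0.0, 0.0002, 0.0264, -0.0001, -0.0005, -0.0]
```

{"fn": "step_arm", "kwargs": {
  "series": [
    [0,0.0004,0.0264,0,0,0,-1],
    [0,0.0003,0.0264,0,0,0,-1],
    [0,0,0.0264,0,0,0,-1],
    [0,0,0.025,0,0,0,-1],
    [0,0,0,0,0,0,-1]
  ]
}}

```text
time: 23.93
tcp_pos: [0.5449, 0.2551, 0.1581]
tcp_rot: [-0.003, -0.131, 0.991, -0.001]
ft_force: [-0.8, 0.0, -1.5]
gripper_width: 0.0083
grasp_force: 60.0
```

{"fn": "step_arm", "kwargs": {
  "series": [
    [0,0,0.007,0,0,0,-1],
    [0,0,0.007,0,0,0,-1],
    [0,0,0.007,0,0,0,-1],
    [0,0,0,0,0,0,-1]
  ]
}}

```text
time: 24.27
tcp_pos: [0.546, 0.2567, 0.1458]
tcp_rot: [-0.0, -0.131, 0.991, -0.0]
ft_force: [-0.5, 0.3, -1.6]
gripper_width: 0.0088
grasp_force: 60.0
```

```bash
python3 -c "
from h import *
st()
"
```

```text
t 24.27 [0.546  0.2567 0.1458] a -164.92 F [-0.5  0.3 -1.6] T [ 0.05 -0.11 -0.02] w 0.0088 q6 -1.455
```

{"fn": "step_arm", "kwargs": {
  "series": [
    [0,0,0.005,0,0,0,-1],
    [0,0,0.005,0,0,0,-1],
    [0,0,0,0,0,0,-1]
  ]
}}

```text
time: 24.52
tcp_pos: [0.5459, 0.2569, 0.1381]
tcp_rot: [-0.0, -0.131, 0.991, -0.0]
ft_force: [0.1, -0.2, -3.1]
gripper_width: 0.0088
grasp_force: 60.0
```

{"fn": "step_arm", "kwargs": {
  "series": [
    [0,0,0.01,0,0,0,-1],
    [0,0,0.01,0,0,0,-1],
    [0,0,0.01,0,0,0,-1],
    [0,0,0.01,0,0,0,-1],
    [0,0,0,0,0,0,-1]
  ]
}}

```text
time: 24.93
tcp_pos: [0.5453, 0.2567, 0.1066]
tcp_rot: [-0.001, -0.131, 0.991, -0.0]
ft_force: [-0.9, -0.3, -2.4]
gripper_width: 0.0088
grasp_force: 60.0
```

{"fn": "step_arm", "kwargs": {
  "series": [
    [0,0,0.007,0,0,0,-1],
    [0,0,0.007,0,0,0,-1],
    [0,0,0,0,0,0,-1]
  ]
}}

```text
time: 25.18
tcp_pos: [0.5458, 0.2568, 0.0972]
tcp_rot: [-0.001, -0.131, 0.991, -0.0]
ft_force: [0.1, -0.6, -1.5]
gripper_width: 0.0085
grasp_force: 60.0
```

```bash
python3 -c "
from h import *
st()
"
```

```text
t 25.18 [0.5458 0.2568 0.0972] a -164.9 F [ 0.1 -0.6 -1.5] T [ 0.1  -0.03  0.  ] w 0.0085 q6 -1.455
```

Seat it: I'll go down to TCP 0.091 and look for contact.

{"fn": "step_arm", "kwargs": {
  "series": [
    [0,0,0.003,0,0,0,-1],
    [0,0,0.003,0,0,0,-1],
    [0,0,0.001,0,0,0,-1],
    [0,0,0,0,0,0,-1]
  ]
}}

```text
time: 25.52
tcp_pos: [0.5461, 0.257, 0.0929]
tcp_rot: [-0.0, -0.131, 0.991, -0.0]
ft_force: [-0.5, -0.1, -1.6]
gripper_width: 0.0085
grasp_force: 60.0
```

{"fn": "step_arm", "kwargs": {
  "series": [
    [0,0,0.001,0,0,0,-1],
    [0,0,0,0,0,0,-1]
  ]
}}

```text
time: 25.68
tcp_pos: [0.5461, 0.257, 0.0923]
tcp_rot: [0.0, -0.131, 0.991, 0.0]
ft_force: [-0.9, -0.2, -1.7]
gripper_width: 0.0086
grasp_force: 60.0
```

{"fn": "step_arm", "kwargs": {
  "series": [
    [0,0,0.001,0,0,0,-1],
    [0,0,0,0,0,0,-1]
  ]
}}

```text
time: 25.85
tcp_pos: [0.5461, 0.257, 0.0915]
tcp_rot: [-0.0, -0.131, 0.991, -0.0]
ft_force: [0.2, -0.3, -2.1]
gripper_width: 0.0085
grasp_force: 60.0
```

{"fn": "step_arm", "kwargs": {
  "series": [
    [0,0,0.001,0,0,0,-1],
    [0,0,0,0,0,0,-1]
  ]
}}

```text
time: 26.02
tcp_pos: [0.5462, 0.2571, 0.0911]
tcp_rot: [0.0, -0.131, 0.991, 0.0]
ft_force: [-0.5, -0.7, 2.9]
gripper_width: 0.0089
grasp_force: 60.0
```

{"fn": "step_arm", "kwargs": {
  "series": [
    [0,0,0.0005,0,0,0,-1],
    [0,0,0,0,0,0,-1]
  ]
}}

```text
time: 26.18
tcp_pos: [0.5463, 0.2571, 0.091]
tcp_rot: [0.0, -0.131, 0.991, 0.0]
ft_force: [-2.1, 0.7, 5.8]
gripper_width: 0.0087
grasp_force: 60.0
```

{"fn": "step_arm", "kwargs": {
  "series": [
    [0,0,-0.0005,0,0,0,-1],
    [0,0,0,0,0,0,-1]
  ],
  "newtons": 4
}}

```text
time: 26.35
tcp_pos: [0.5463, 0.2571, 0.091]
tcp_rot: [0.0, -0.131, 0.991, 0.0]
ft_force: [0.3, -0.1, 2.9]
gripper_width: 0.0089
grasp_force: 4.0
```

{"fn": "step_arm", "kwargs": {
  "series": [
    [0,0,0,0,0,0,0.2],
    [0,0,0,0,0,0,0.2],
    [0,0,0,0,0,0,0.2],
    [0,0,0,0,0,0,0.2],
    [0,0,0,0,0,0,0.2]
  ]
}}

```text
time: 26.77
tcp_pos: [0.5461, 0.257, 0.0907]
tcp_rot: [-0.0, -0.131, 0.991, -0.0]
ft_force: [0.8, 0.4, 0.0]
gripper_width: 0.0391
grasp_force: 0.0
```

{"fn": "step_arm", "kwargs": {
  "series": [
    [0,0,0,0,0,0,0.2],
    [0,0,0,0,0,0,0.2],
    [0,0,0,0,0,0,0.2]
  ]
}}

```text
time: 27.02
tcp_pos: [0.5461, 0.257, 0.0907]
tcp_rot: [-0.0, -0.131, 0.991, -0.0]
ft_force: [-0.7, -0.6, 0.5]
gripper_width: 0.0558
grasp_force: 0.0
```

{"fn": "step_arm", "kwargs": {
  "series": [
    [0,0,-0.02,0,0,0,0.5],
    [0,0,-0.03,0,0,0,0.5],
    [0,0,-0.03,0,0,0,0.5],
    [0,0,-0.04,0,0,0,0.5],
    [0,0,-0.04,0,0,0,0.5]
  ]
}}

```text
time: 27.43
tcp_pos: [0.5458, 0.2569, 0.2118]
tcp_rot: [-0.0, -0.131, 0.991, -0.0]
ft_force: [0.2, 0.9, -0.0]
gripper_width: 0.0706
grasp_force: 0.0
```

{"fn": "step_arm", "kwargs": {
  "series": [
    [0,0,-0.04,0,0,0,0.5],
    [0,0,-0.02,0,0,0,0.5],
    [0,0,0,0,0,0,0.5],
    [0,0,0,0,0,0,0.5],
    [0,0,0,0,0,0,0.5]
  ]
}}

```text
time: 27.85
tcp_pos: [0.5457, 0.2569, 0.2541]
tcp_rot: [-0.001, -0.131, 0.991, -0.0]
ft_force: [-0.7, 0.2, -0.5]
gripper_width: 0.0705
grasp_force: 0.0
```

```bash
python3 -c "
from h import *
st()
m=camera_model('wrist'); im=read_camera('wrist'); cv2.imwrite('pics/w10.png',im)
t=read_camera('top'); cv2.imwrite('pics/t3.png',t)
g=cv2.cvtColor(im,6)
for P in([.546,.2565,.072],[.6086,.2734,.072],[.546,.2565,.129]):
  print(proj('wrist',P,m).round(1))
u,v=proj('wrist',[.546,.2565,.072],m).round().astype(int)
for r in range(v-16,v+56,4): print(r,g[r,u-22:u+23:2])
a=cv2.cvtColor(cv2.imread('pics/top0.png'),6).astype(int); b=cv2.cvtColor(t,6).astype(int)
print('diff cab front'); print((np.abs(a-b)[236:262,290:352]>30).sum(1))
n,l,s,c=cv2.connectedComponentsWithStats((np.abs(a-b)>40).astype(np.uint8)); print([ (x[:5].tolist()) for x in s[1:] if x[4]>6])
"
```

```text
t 27.85 [0.5457 0.2569 0.2541] a -164.9 F [-0.7  0.2 -0.5] T [ 0.06 -0.14  0.  ] w 0.0705 q6 -1.455
[277.1 188. ]
[277.1 235.7]
[277.  198.5]
172 [70 75 75 77 75 75 76 76 71 72 75 76 73 76 71 72 75 71 75 72 73 75 74]
176 [75 75 74 72 75 76 72 76 67 78 92 98 97 88 72 74 73 75 73 71 72 73 73]
180 [ 74  74  75  75  75  71  74  78  94 103 103 105 106  99  98  89  72  73
  73  74  74  73  73]
184 [ 75  75  76  74  73  74  83 107 108 107 109 109 108 103 105 108 102  76
  73  74  72  72  72]
188 [ 71  72  75  74  72  71  92 104 110 106 111 109 106 102 102 105 101  82
  76  74  70  74  70]
192 [ 72  75  75  76  73  74  80 108 112 108 107 108 107 105 105 109  99  76
  73  75  76  75  76]
196 [ 72  75  73  72  73  74  76  80  97 105 110 106 106 100 100  90  74  74
  73  72  72  73  72]
200 [ 72  72  72  74  74  74  75  70  62  78 105 107 106  96  73  76  77  75
  72  71  73  73  72]
204 [ 77  71  73  78  72  74  73  73  69  80 105 108 105  98  75  69  73  75
  74  72  74  73  71]
208 [106  72  71  72  70  71  71  73  72  81 106 109 107  99  72  74  70  73
  73  71  74  73  71]
212 [112  74  73
[... 571 characters left out ...]
9 153]
236 [145 155 161 160 159 158 191 229 218 168 162 176 183 156 203 227 203 161
 159 159 158 157 151]
240 [147 154 159 159 159 162 176 227 224 189 219 230 221 183 216 229 185 159
 158 158 159 155 140]
diff cab front
[ 0  0  0  0  0  0  0  0  1 17 36 27 26  4  1 32 49 49 19  9 12  6  0  0
  0  0]
[[50, 152, 178, 268, 12604], [130, 171, 3, 6, 10], [140, 200, 6, 8, 30], [307, 245, 25, 5, 78], [341, 245, 2, 5, 8], [297, 251, 49, 4, 132], [230, 301, 294, 119, 19441], [431, 303, 13, 25, 152], [211, 328, 19, 8, 32], [466, 333, 17, 7, 75], [219, 363, 15, 16, 146], [277, 368, 4, 6, 12], [207, 378, 7, 11, 33], [215, 379, 3, 4, 7], [216, 399, 8, 12, 47], [233, 404, 4, 2, 7], [220, 408, 14, 12, 79]]
```

The key's collar and bow are exactly at their stored positions, the top view shows the drawer out, and the other objects I could see unobstructed by the arm haven't moved. Handing in.

```bash
python3 -c "
from h import *
print(finish_job())"
```

```text
the job is handed in; nothing more can be done
None
```

The job is handed in at about 28 s of the 72 s: I turned the plate-bow key to its stop, the drawer sprang open about 30 mm, and I brought the key home, drew it out and stood it fully down in its own (middle) socket. The hand-in gave no verdict, and the camera checks of the drawer and the key agree with this.

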